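Unpile the toner cartridges into their colour cradles

TASK

Four toner cartridges from a copier lie piled crosswise, two upon two, on the service mat. Take the pile apart and lay each cartridge flat and right side up in the docking cradle of its own colour, between the four corner stops (either end may come first). Keep every cartridge level on the way, set it down without dropping it, and leave the mug and the cleaner bottle standing where they are.

Things in the scene. Friction and masses are not known exactly. Their poses are not given: they have to be found in the camera images.
- cartridge_cyan: toner cartridge, light grey with cyan (light blue) end caps and top strip: a rigid box 160 mm long (x), 40 mm wide (y), 40 mm tall (z, up), 0.24 to 0.45 kg, ends alike. Origin: centre of the underside. Starts in the pile's lower layer, on a 6 mm mat, under the upper two; the two of a layer lie parallel, centres 76 mm apart; which side is random, and the pile may be turned 45 degrees either way.
- cartridge_magenta: toner cartridge, light grey with magenta (pink-red) end caps and top strip: a rigid box 160 mm long (x), 40 mm wide (y), 40 mm tall (z, up), 0.24 to 0.45 kg, ends alike. Origin: centre of the underside. Starts in the pile's lower layer, on a 6 mm mat, under the upper two; the two of a layer lie parallel, centres 76 mm apart; which side is random, and the pile may be turned 45 degrees either way.
- cartridge_yellow: toner cartridge, light grey with yellow end caps and top strip: a rigid box 160 mm long (x), 40 mm wide (y), 40 mm tall (z, up), 0.24 to 0.45 kg, ends alike. Origin: centre of the underside. Starts in the pile's upper layer, across the lower two, underside 46 mm above the table; the two of a layer lie parallel, centres 76 mm apart; which side is random, and the pile may be turned 45 degrees either way.
- cartridge_black: toner cartridge, light grey with black end caps and top strip: a rigid box 160 mm long (x), 40 mm wide (y), 40 mm tall (z, up), 0.24 to 0.45 kg, ends alike. Origin: centre of the underside. Starts in the pile's upper layer, across the lower two, underside 46 mm above the table; the two of a layer lie parallel, centres 76 mm apart; which side is random, and the pile may be turned 45 degrees either way.
- cradle_cyan: fixed cradle: white plate 186 (x) by 66 mm (y), cyan (light blue) pad with its top 5 mm above the table and four corner stops of that colour, top 18 mm above the table; 176 by 56 mm free between stops, middle 136 mm of the long sides open. Origin: centre of the underside, at table height; z up; x points away from the robot within 9 degrees. Cradles swap places; two stand left, two right of the pile.
- cradle_magenta: fixed cradle: white plate 186 (x) by 66 mm (y), magenta (pink-red) pad with its top 5 mm above the table and four corner stops of that colour, top 18 mm above the table; 176 by 56 mm free between stops, middle 136 mm of the long sides open. Origin: centre of the underside, at table height; z up; x points away from the robot within 9 degrees. Cradles swap places; two stand left, two right of the pile.
- cradle_yellow: fixed cradle: white plate 186 (x) by 66 mm (y), yellow pad with its top 5 mm above the table and four corner stops of that colour, top 18 mm above the table; 176 by 56 mm free between stops, middle 136 mm of the long sides open. Origin: centre of the underside, at table height; z up; x points away from the robot within 9 degrees. Cradles swap places; two stand left, two right of the pile.
- cradle_black: fixed cradle: white plate 186 (x) by 66 mm (y), black pad with its top 5 mm above the table and four corner stops of that colour, top 18 mm above the table; 176 by 56 mm free between stops, middle 136 mm of the long sides open. Origin: centre of the underside, at table height; z up; x points away from the robot within 9 degrees. Cradles swap places; two stand left, two right of the pile.
- mug: brick-red terracotta mug, 76 mm across, 90 mm tall, standing beyond the pile; a bystander. Origin: centre of the underside.
- cleaner: white cleaner bottle with a red cap, 60 mm across, 150 mm tall, standing beyond the pile; a bystander. Origin: centre of the underside.
Mind the look-alikes: they are no part of the job. What is shaped like the cartridge_magenta but green is not meant.

How it is judged:
At the end, for the whole second after the job is handed in: Each cartridge rests in its own colour's cradle: centre within 12 mm of the cradle's along and across, underside within 3 mm of the pad, level within 0.08 rad, right side up, long axes within 0.25 rad either way round, at rest; mug and bottle upright, within 30 mm of their starts (x of cartridge_cyan in the frame of cradle_cyan between -0.012 and 0.012 m and y of cartridge_cyan in the frame of cradle_cyan between -0.012 and 0.012 m and z of cartridge_cyan in the frame of cradle_cyan between 0.002 and 0.008 m and angle between each of cartridge_cyan, cartridge_magenta, cartridge_yellow, cartridge_black's own z axis and vertical below 0.08 rad and angle between the x axis of cartridge_cyan and the x axis of cradle_cyan, either way round below 0.25 rad and linear speed of each of cartridge_cyan, cartridge_magenta, cartridge_yellow, cartridge_black below 0.02 m/s and angular speed of each of cartridge_cyan, cartridge_magenta, cartridge_yellow, cartridge_black below 0.2 rad/s and x of cartridge_magenta in the frame of cradle_magenta between -0.012 and 0.012 m and y of cartridge_magenta in the frame of cradle_magenta between -0.012 and 0.012 m and z of cartridge_magenta in the frame of cradle_magenta between 0.002 and 0.008 m and angle between the x axis of cartridge_magenta and the x axis of cradle_magenta, either way round below 0.25 rad and x of cartridge_yellow in the frame of cradle_yellow between -0.012 and 0.012 m and y of cartridge_yellow in the frame of cradle_yellow between -0.012 and 0.012 m and z of cartridge_yellow in the frame of cradle_yellow between 0.002 and 0.008 m and angle between the x axis of cartridge_yellow and the x axis of cradle_yellow, either way round below 0.25 rad and x of cartridge_black in the frame of cradle_black between -0.012 and 0.012 m and y of cartridge_black in the frame of cradle_black between -0.012 and 0.012 m and z of cartridge_black in the frame of cradle_black between 0.002 and 0.008 m and angle between the x axis of cartridge_black and the x axis of cradle_black, either way round below 0.25 rad and distance of each of mug, cleaner from where it was at the start of the episode below 0.03 m and angle between each of mug, cleaner's own z axis and vertical below 0.2 rad); the robot touches nothing.
It fails at once if the mug was knocked over or shifted by more than 30 mm (distance of mug from where it was at the start of the episode above 0.03 m or angle between mug's own z axis and vertical above 0.3 rad).
It fails at once if the cleaner bottle was knocked over or shifted by more than 30 mm (distance of cleaner from where it was at the start of the episode above 0.03 m or angle between cleaner's own z axis and vertical above 0.3 rad).
It fails at once if a cartridge was tipped by more than about 35 degrees (angle between any of cartridge_cyan, cartridge_magenta, cartridge_yellow, cartridge_black's own z axis and vertical above 0.6 rad).
It fails at once if a cartridge was dropped: it fell freely, untouched by the fingers, faster than 0.7 m/s (a fall of about 25 mm) ((linear speed of cartridge_cyan above 0.7 m/s and contact force between cartridge_cyan and the fingers below 0.1 N) or (linear speed of cartridge_magenta above 0.7 m/s and contact force between cartridge_magenta and the fingers below 0.1 N) or (linear speed of cartridge_yellow above 0.7 m/s and contact force between cartridge_yellow and the fingers below 0.1 N) or (linear speed of cartridge_black above 0.7 m/s and contact force between cartridge_black and the fingers below 0.1 N)).
It also fails if it takes over 115 s, if anything falls off the work surface, if the arm or the gripper's body presses on something with over 40 N, if the wrist force passes 120 N, or if a joint passes its speed limit or range.

ROBOT

A 7-joint arm with a two-finger parallel gripper is mounted at the origin on the work surface. World frame = base frame: x ahead of the robot, y to its left, z up, the work surface at z = 0. Lengths are in m, angles in rad, forces in N, time in s.
With the tool pointing down it reaches from about 0.425 to 1.025 m from the base axis. Payload 9.4 kg.
Tool frame: the origin (TCP) lies between the finger pads; the fingertips stand ahead of it and the grasp point (between the pads) lies 5 mm behind it (finger_overhang is the z of the fingertips in the tool frame, in m); z points along the fingers, x is the direction in which the jaws open and shut, and the axes are right-handed (so a half turn about z gives the same grasp; the last joint's range is limited). The gripper opens to 85 mm and grips with 20 to 120 N. Pads are 22 mm wide; open, the fingers measure 114 mm over their backs; the gripper's body (76 mm by 85 mm) begins 54 mm behind the grasp point. The pads swing forward as they close: fully open they stand 13 mm farther back than shut.
Start: joints at [1.251, 0.599, -0.003, 1.599, 0.002, 0.943, -0.08], TCP at [0.174, -0.704, 0.206] pointing down, gripper open.
Joint ranges: [-2.57, 2.57], [-0.35, 1.97], [-1.29, 1.29], [0.11, 2.56], [-1.05, 4.19], [0.11, 1.86], [-2.63, 2.63]. Speed limits (rad/s): [2.22, 2.22, 3.01, 3.01, 3.14, 3.14, 3.14].

INTERFACE

Orientations are given as a 3x3 rotation matrix whose columns are the frame's x, y, z axes.
In Python, from cell import state, camera, camera_info, sign_off, search_frame, pinpoint, finger_overhang gives the robot as it stands.
- The arm moves only by the shell command python3 -m creep 'ROWS' [FORCE]. ROWS is JSON, a list of rows, each a list of 3 entries, a list of its own where there are three numbers: the shift along the tool's x, y, z in m, then the turn, a rotation vector about the tool's x, y, z in rad, then the closure, from 0 (fully open) to 1 (shut). A call has exactly 8 rows; each row shifts and turns the pose as measured when the row begins, along the tool's axes as they then stand; what a row does not reach is not made up. A row lasts 1/10 s, in which the tool goes at most 50 mm and 8.59 degrees, less where a joint would pass 70% of its speed; a pose out of reach is approached as far as the arm can. A call is refused whole if a number of a shift passes 0.05 or a number of a turn 0.15, either way. A call with a gripper value outside its range is refused whole. The fingers move at their own pace and stop on an object; FORCE is the grip in N (left out, the last holds). Time passes only in rows, so rows that do not move let the fingers close, or fill a call up. It gives the time, the measured TCP pose, the force and the opening at its end, in the units of the state.
- state(): the state, without advancing time (a new reading comes with each control period).
- camera(name): name is "side" or "top"; returns the picture (420x560x3 uint8, red, green, blue); there is no depth.
- camera_info(name): a dict with "camera_matrix" (3x3 intrinsics, pixels), "eye" and "orientation" of the camera in the world. Camera axes: x right, y up, looking along -z (the intrinsics and any distortion apply to the point x, -y, -z); pixel columns grow to the right and rows downward; lengths in m; the calibration is good to about 2 mm. A picture is of the moment at which its call begins. camera_info takes no time and is no camera call.
- sign_off(): hands the job in, once; it reports no verdict.
Trained networks look in the newest picture that a camera, given by its name, has taken for a name from the list of things; names that differ only in an ending like _2 or _b are one class to them, and where a whole thing is asked for, a point or a joint stands for the part that bears it (a point fixed in the world has none). Each returns a list of dicts, best first, with "score" (0 to 1); they miss things now and then, are a little off and sometimes report something else, mostly with a low value. They report only what shows in the picture. A call takes as long as a camera call. They do not tell look-alikes from the thing itself.
- search_frame(camera, query): "rect" ([left, top, right, bottom] in pixels, round what is visible of it).
- pinpoint(camera, query): "uv" ([column, row] in pixels: a listed point, or the origin of a listed thing).
The state is a dict: "t": time; "joint_pos": joint angles; "qd": joint speeds; "joint_efforts": joint torques, N m; "tcp_pos": TCP position; "eef_rot": TCP orientation; "ft_force": force on the tool from outside, world axes, zero at the start; "torque": the same for the moment, N m; "width": opening from 0.0 (shut) to 1.0 (fully open).
Only numpy, scipy, OpenCV 4.12 (cv2) and the standard library are available. Lean on these libraries where they do the work, as an engineer would, in place of code of your own. Each camera call takes 0.05 s, during which the arm holds its last target.

## Working session

There is one attempt and no reset: what is moved stays moved. The work goes in short steps, Python scripts to look and compute and a shell command to move; the robot and the scene stay as the last step left them, time stands still between calls to the robot, and variables do not carry over. Pictures are saved under pics/ and viewed, and the job is handed in when it is done.

```bash
mkdir -p pics; ls; python3 - <<'E'
from cell import *
import cv2,numpy as np
for c in ("top","side"):
    im=camera(c); cv2.imwrite(f"pics/{c}0.png",im[:,:,::-1]); i=camera_info(c); print(c,i)
s=state(); print(s); print(finger_overhang)
E
```

```text
pics
top {'camera_matrix': array([[459.08253697,   0.        , 275.18106287],
       [  0.        , 459.08253697, 213.08174634],
       [  0.        ,   0.        ,   1.        ]]), 'eye': array([ 0.28257534, -0.00916727,  1.38844264]), 'orientation': array([[-8.89877625e-04,  9.88191482e-01, -1.53221420e-01],
       [-9.99966411e-01,  3.69059783e-04,  8.18782042e-03],
       [ 8.14768226e-03,  1.53223559e-01,  9.88157961e-01]])}
side {'camera_matrix': array([[544.14796581,   0.        , 285.96329468],
       [  0.        , 544.14796581, 208.60425781],
       [  0.        ,   0.        ,   1.        ]]), 'eye': array([0.17714047, 0.79686568, 1.05102008]), 'orientation': array([[-0.92840788,  0.29025231, -0.23197501],
       [-0.37133745, -0.70306773,  0.60646869],
       [ 0.01293479,  0.64919132,  0.76051517]])}
{'t': 0.1, 'joint_pos': array([ 1.25133972,  0.60005469, -0.00253668,  1.60000811,  0.00180983,
        0.94289034, -0.07978985]), 'qd': array([ 0.00079186, -0.00148971, -0.00098745, -0.00231639,  0.00081125,
       -0.00075824, -0.00047546]), 'joint_efforts': array([ 4.57408969e-03, -7.77996898e+01,  1.56971633e+00, -2.58627445e+01,
        1.25677112e-02,  5.42685229e-03,  1.69939574e-05]), 'tcp_pos': array([ 0.17415196, -0.70333206,  0.20521144]), 'eef_rot': array([[ 2.40445823e-01, -9.70662452e-01, -4.59785633e-04],
       [-9.70661620e-01, -2.40446222e-01,  1.27841494e-03],
       [-1.35146310e-03,  1.38906735e-04, -9.99999077e-01]]), 'ft_force': array([ 0.15650504, -0.38825376,  1.14869003]), 'torque': array([-0.00665892, -0.03148121, -0.0187261 ]), 'width': 1.0013586979756803}
0.014
```

View pics/top0.png

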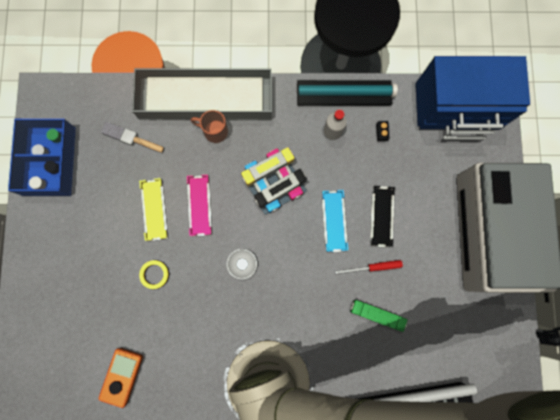

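View pics/side0.png

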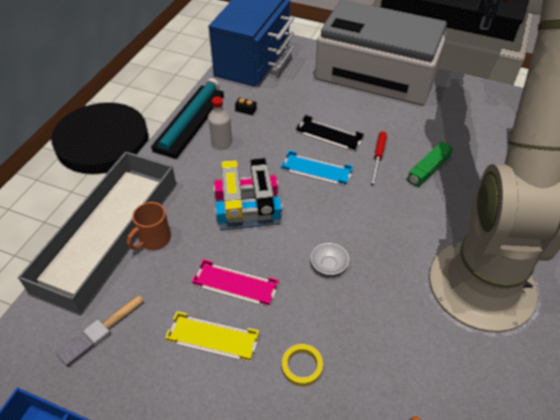

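The top view shows cradles left to right: yellow (153,209), magenta (200,206), cyan (335,221), black (383,216). The pile is at (275,180), with yellow on the far side and black on the near side of the upper layer. The mug is at (213,125), the bottle at (337,123), and the green look-alike at (378,314). Next I'll measure the poses.

```bash
cat > h.py <<'E'
from cell import *
import cv2,numpy as np
def proj(c,P):
    i=camera_info(c); p=(np.atleast_2d(P)-i["eye"])@i["orientation"]; p=p*[1,-1,-1]
    q=p@i["camera_matrix"].T; return q[:,:2]/q[:,2:]
def unproj(c,uv,z):
    i=camera_info(c); u=np.c_[np.atleast_2d(uv),np.ones(len(np.atleast_2d(uv)))]
    d=(u@np.linalg.inv(i["camera_matrix"]).T*[1,-1,-1])@i["orientation"].T
    return i["eye"]+d*((z-i["eye"][2])/d[:,2:])
def rect(c,im,z,x0,x1,y0,y1,s=1000):
    # top-down: up=+x, left=+y
    W=int((y1-y0)*s);H=int((x1-x0)*s)
    w=np.array([[x1,y1,z],[x1,y0,z],[x0,y0,z],[x0,y1,z]])
    M=cv2.getPerspectiveTransform(proj(c,w).astype(np.float32),np.float32([[0,0],[W,0],[W,H],[0,H]]))
    return cv2.warpPerspective(im,M,(W,H),flags=cv2.INTER_CUBIC)
def mask(im,col):
    h=cv2.cvtColor(im,cv2.COLOR_RGB2HSV);H,S,V=[h[...,k].astype(int) for k in range(3)]
    if col=="cyan": m=(abs(H-100)<12)&(S>120)&(V>120)
    if col=="magenta": m=(H>155)&(H<176)&(S>130)&(V>110)
    if col=="yellow": m=(abs(H-29)<7)&(S>120)&(V>120)
    if col=="black": m=(V<45)
    return m.astype(np.uint8)
COL=["cyan","magenta","yellow","black"]
E
python3 - <<'E'
from h import *
for c in ("top","side"):
    im=camera(c)
    for col in COL:
        m=mask(im,col); n,l,st,ce=cv2.connectedComponentsWithStats(m)
        for k in range(1,n):
            if st[k,4]>120:
                cn=np.argwhere(l==k)[:,::-1]; w=unproj(c,cn,0.005)[:,:2].astype(np.float32)
                r=cv2.minAreaRect(w*1000); print(c,col,"area",st[k,4],"uv",ce[k].round(),"ctr",np.round(r[0],1),"size",np.round(r[1],1),"ang",round(r[2],1), "mean",(w.mean(0)*1000).round(1))
        for q in ("cradle_","cartridge_"):
            print(c,q+col,[(np.round(d["uv"],1),round(d["score"],2),np.round(unproj(c,d["uv"],{"cradle_":0,"cartridge_":0.046 if col in("yellow","black") else .006}[q])[0,:2]*1000)) for d in pinpoint(c,q+col)[:2]])
    for q,z in(("mug",0),("cleaner",0)): print(q,[(np.round(d["uv"],1),round(d["score"],2),unproj(c,d["uv"],z)[0].round(3)) for d in pinpoint(c,q)[:2]])
    if c=="top":
        a=rect(c,im,0.086,.5,.75,-.15,.15,2000)
        cv2.imwrite("pics/pile_rect.png",a[:,:,::-1])
E
```

```text
top cyan area 4261 uv [482.  80.] ctr [ 929.7 -682.8] size [156.4 292. ] ang 0.1 mean [ 929.  -682.8]
top cyan area 314 uv [343.  89.] ctr [ 899.1 -245.3] size [ 10.1 290.6] ang 0.2 mean [ 898.2 -235.7]
top cyan area 351 uv [482. 108.] ctr [ 833.2 -676. ] size [ 10.  277.7] ang 0.1 mean [ 833.2 -676.1]
top cyan area 1092 uv [ 44. 158.] ctr [667.1 713.2] size [197.7 143. ] ang 0.1 mean [668.2 693.3]
top cyan area 1017 uv [335. 221.] ctr [ 475.5 -201.7] size [185.5  64.1] ang 3.0 mean [ 474.2 -201.3]
top cradle_cyan [(array([332.1, 222.6]), 0.97, array([ 469., -194.]))]
top cartridge_cyan [(array([265.4, 187.6]), 0.59, array([576.,   9.]))]
top magenta area 970 uv [199. 205.] ctr [523.1 213.7] size [184.   62.2] ang 4.4 mean [521.8 212.5]
top cradle_magenta [(array([195.4, 206. ]), 0.55, array([520., 224.]))]
top cartridge_magenta [(array([376.5, 313.2]), 0.97, array([ 198., -320.])), (array([287.4, 177.2]), 0.56, array([609., -58.]))]
top yellow area 137 uv [268. 165.] ctr [648.6   3.1] size [19.  69.7] ang 29.3 mean [648.6   3. ]
top yellow area 996 uv [153. 209.] ctr [509.4 351.9] s
[... 3925 characters left out ...]
9.6 -355.2] size [ 69.1 183.1] ang 86.0 mean [ 486.8 -349.6]
side black area 588 uv [485. 207.] ctr [  29.8 -264.2] size [ 47.1 215. ] ang 8.8 mean [  29.6 -238.5]
side black area 167 uv [264. 205.] ctr [548.  -24.2] size [38.7 56.5] ang 27.1 mean [551.6 -28.5]
side black area 220 uv [ 61. 244.] ctr [952.  250.5] size [ 16.2 252.2] ang 1.2 mean [949.1 268. ]
side cradle_black [(array([330.7, 137.9]), 0.97, array([ 478., -337.]))]
side cartridge_black [(array([264.4, 189. ]), 0.65, array([558., -44.])), (array([329.2, 137.4]), 0.62, array([ 469., -288.]))]
mug [(array([154.3, 236.4]), 0.58, array([0.76 , 0.163, 0.   ]))]
cleaner [(array([220.4, 144.5]), 0.81, array([ 0.757, -0.191,  0.   ]))]
```

View pics/pile_rect.png

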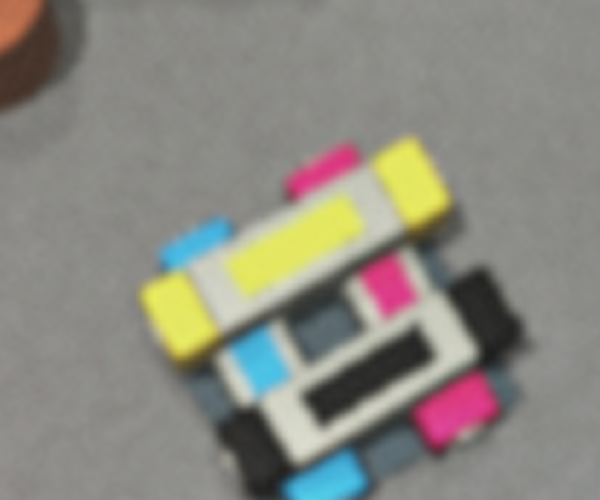

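```bash
cat >> h.py <<'E'
from scipy.spatial.transform import Rotation as R
def plan(wps,col=None,vmax=.045,wmax=.14):
    """wps: list of (x,y,z,yaw_deg of tool x) ; prints rows in tool axes"""
    s=state();p=s["tcp_pos"].copy();r=R.from_matrix(s["eef_rot"])
    for (x,y,z,yaw) in wps:
        a=np.radians(yaw);t=np.array([x,y,z])
        Rt=R.from_matrix(np.array([[np.cos(a),np.sin(a),0],[np.sin(a),-np.cos(a),0],[0,0,-1.]]))
        dv=(r.inv()*Rt).as_rotvec(); n=max(1,int(np.ceil(np.linalg.norm(t-p)/vmax)),int(np.ceil(np.linalg.norm(dv)/wmax)))
        print("->",x,y,z,yaw,"n",n)
        for k in range(n):
            d=np.round(r.inv().apply(t-p)/(n-k),3); w=np.round((r.inv()*Rt).as_rotvec()/(n-k),3)
            p=p+r.apply(d); r=r*R.from_rotvec(w)
            print("  ",[list(map(float,d)),list(map(float,w))])
def pose():
    s=state();m=s["eef_rot"];print("t",round(s["t"],2),"p",s["tcp_pos"].round(4),"yaw",round(float(np.degrees(np.arctan2(m[1,0],m[0,0]))),2),"tilt",m[:2,2].round(3),"F",s["ft_force"].round(1),"w",round(s["width"],3),"q",s["joint_pos"].round(2))
E
python3 - <<'E'
from h import *
for c in ("top","side"):
    im=camera(c)
    for col,z in (("yellow",.086),("black",.086)):
        a=rect(c,im,z,.5,.72,-.13,.11,2000); m=mask(a,col) if col=="yellow" else (a.max(2)<75).astype(np.uint8)
        n,l,st,ce=cv2.connectedComponentsWithStats(m)
        for k in range(1,n):
            if st[k,4]>400:
                pts=np.argwhere(l==k)[:,::-1].astype(np.float32); rr=cv2.minAreaRect(pts); f=lambda q:(round(.72-q[1]/2000,4),round(.11-q[0]/2000,4))
                print(c,col,st[k,4],"rect",f(rr[0]),np.round(np.array(rr[1])/2,1),round(rr[2],1),"mean",f(ce[k]))
plan([(.45,-.35,.2,-20),(.627,.001,.16,29.5)])
E
```

```text
top yellow 3778 rect (0.6581, -0.0568) [41.5 24.7] 62.1 mean (np.float64(0.6578), np.float64(-0.0565))
top yellow 4729 rect (0.6276, 0.0027) [18.8 66.7] 61.1 mean (np.float64(0.6275), np.float64(0.0024))
top yellow 3835 rect (0.5919, 0.0607) [41.6 25.3] 60.6 mean (np.float64(0.5916), np.float64(0.0602))
top black 4093 rect (0.5908, -0.0939) [49.6 27.5] 68.7 mean (np.float64(0.5912), np.float64(-0.0931))
top black 1259 rect (0.5988, -0.0069) [11.7 32.2] 62.7 mean (np.float64(0.5987), np.float64(-0.0063))
top black 3915 rect (0.5626, -0.0342) [16.6 64.3] 59.3 mean (np.float64(0.5626), np.float64(-0.0342))
top black 3929 rect (0.5224, 0.0227) [49.8 26.9] 56.1 mean (np.float64(0.5236), np.float64(0.0223))
top black 811 rect (0.5351, -0.0403) [10.1 32. ] 67.8 mean (np.float64(0.5356), np.float64(-0.0415))
side yellow 3866 rect (0.6582, -0.0552) [39.7 25.9] 60.6 mean (np.float64(0.658), np.float64(-0.0551))
side yellow 5854 rect (0.6263, 0.0012) [21.8 70.3] 60.3 mean (np.float64(0.6263), np.float64(0.0011))
side yellow 4439 rect (0.5891, 0.0665) [37.6 39. ] 60.5 mean (np.float64(0.5913), n
[... 790 characters left out ...]
98]]
   [[-0.008, -0.044, 0.001], [0.0, 0.0, -0.098]]
   [[-0.004, -0.045, 0.0], [0.0, 0.0, -0.098]]
   [[0.001, -0.045, 0.001], [0.0, 0.0, -0.098]]
   [[0.005, -0.044, 0.0], [0.0, 0.0, -0.097]]
   [[0.01, -0.044, 0.001], [0.0, 0.0, -0.098]]
-> 0.627 0.001 0.16 29.5 n 9
   [[0.005, -0.043, 0.004], [0.0, 0.0, -0.096]]
   [[0.009, -0.043, 0.004], [0.0, 0.0, -0.096]]
   [[0.013, -0.042, 0.005], [0.0, 0.0, -0.096]]
   [[0.017, -0.04, 0.004], [0.0, 0.0, -0.096]]
   [[0.021, -0.038, 0.005], [0.0, 0.0, -0.096]]
   [[0.025, -0.036, 0.004], [0.0, 0.0, -0.096]]
   [[0.028, -0.034, 0.005], [0.0, 0.0, -0.096]]
   [[0.031, -0.03, 0.004], [0.0, 0.0, -0.096]]
   [[0.034, -0.028, 0.005], [0.0, 0.0, -0.096]]
```

```bash
python3 -m creep '[[[-0.028,-0.035,0.001],[0,0,-0.098],0.3],[[-0.024,-0.038,0.001],[0,0,-0.098],0.3],[[-0.02,-0.04,0],[0,0,-0.098],0.3],[[-0.016,-0.042,0.001],[0,0,-0.098],0.3],[[-0.012,-0.043,0],[0,0,-0.098],0.3],[[-0.008,-0.044,0],[0,0,-0.098],0.3],[[-0.004,-0.045,0],[0,0,-0.098],0.3],[[0.001,-0.045,0],[0,0,-0.098],0.3]]' 40
python3 -c "
from h import *
pose()
plan([(.627,.002,.16,29.7)])"
```

```text
t: 2.1
tcp_pos: [0.3938, -0.4159, 0.2017]
eef_rot: [[0.864, -0.503, -0.002], [-0.503, -0.864, -0.006], [0.002, 0.006, -1.0]]
ft_force: [0.4, -0.4, 0.5]
width: 0.704
t 2.1 p [ 0.3938 -0.4159  0.2017] yaw -30.2 tilt [-0.002 -0.006] F [ 0.4 -0.4  0.5] w 0.704 q [ 0.89  0.43 -0.25  1.95  0.15  0.78  0.02]
-> 0.627 0.002 0.16 29.7 n 11
   [[-0.001, -0.044, 0.004], [0.001, 0.0, -0.095]]
   [[0.003, -0.043, 0.004], [0.001, 0.0, -0.095]]
   [[0.007, -0.043, 0.003], [0.001, 0.0, -0.095]]
   [[0.012, -0.042, 0.004], [0.0, 0.0, -0.095]]
   [[0.015, -0.041, 0.004], [0.001, 0.0, -0.095]]
   [[0.019, -0.039, 0.004], [0.0, 0.0, -0.095]]
   [[0.023, -0.037, 0.003], [0.0, 0.0, -0.095]]
   [[0.026, -0.035, 0.004], [0.001, 0.0, -0.095]]
   [[0.03, -0.032, 0.003], [0.0, 0.0, -0.095]]
   [[0.032, -0.029, 0.004], [0.001, 0.001, -0.095]]
   [[0.035, -0.025, 0.003], [0.0, 0.0, -0.095]]
```

```bash
python3 -m creep '[[[-0.001,-0.044,0.004],[0.001,0,-0.095],0.3],[[0.003,-0.043,0.004],[0.001,0,-0.095],0.3],[[0.007,-0.043,0.003],[0.001,0,-0.095],0.3],[[0.012,-0.042,0.004],[0,0,-0.095],0.3],[[0.015,-0.041,0.004],[0.001,0,-0.095],0.3],[[0.019,-0.039,0.004],[0,0,-0.095],0.3],[[0.023,-0.037,0.003],[0,0,-0.095],0.3],[[0.026,-0.035,0.004],[0.001,0,-0.095],0.3]]' >/dev/null
python3 -c "
from h import *
pose()
plan([(.627,.002,.14,29.7),(.627,.002,.12,29.7)])"
```

```text
t 2.9 p [ 0.5662 -0.097   0.1722] yaw 15.12 tilt [ 0.006 -0.006] F [ 0.4  0.1 -0. ] w 0.702 q [ 0.4   0.49 -0.47  1.97  0.33  0.75 -0.  ]
-> 0.627 0.002 0.14 29.7 n 3
   [[0.028, -0.027, 0.011], [0.003, -0.001, -0.085]]
   [[0.03, -0.024, 0.011], [0.002, -0.001, -0.085]]
   [[0.033, -0.021, 0.01], [0.003, -0.002, -0.084]]
-> 0.627 0.002 0.12 29.7 n 1
   [[-0.0, -0.0, 0.02], [-0.0, 0.0, -0.0]]
```

```bash
python3 -m creep '[[[0.028,-0.027,0.011],[0.003,-0.001,-0.085],0.3],[[0.03,-0.024,0.011],[0.002,-0.001,-0.085],0.3],[[0.033,-0.021,0.01],[0.003,-0.002,-0.084],0.3],[[0,0,0.01],[0,0,0],0.3],[[0,0,0.005],[0,0,0],0.3],[[0,0,0.0],[0,0,0],0.3],[[0,0,0],[0,0,0],0.3],[[0,0,0],[0,0,0],0.3]]' >/dev/null
python3 -c "
from h import *
pose()
plan([(.627,.002,.067,29.7)],vmax=.02)
cv2.imwrite('pics/a1.png',camera('side')[80:320,100:420,::-1].repeat(2,0).repeat(2,1))"
```

```text
t 3.7 p [0.6314 0.0117 0.1244] yaw 30.64 tilt [0.003 0.002] F [ 0.4  0.5 -0.3] w 0.698 q [ 0.22  0.63 -0.5   1.87  0.42  0.75  0.02]
-> 0.627 0.002 0.067 29.7 n 3
   [[-0.003, 0.002, 0.019], [-0.0, -0.001, 0.005]]
   [[-0.003, 0.002, 0.019], [-0.0, -0.001, 0.006]]
   [[-0.003, 0.002, 0.019], [-0.0, -0.002, 0.005]]
```

View pics/a1.png

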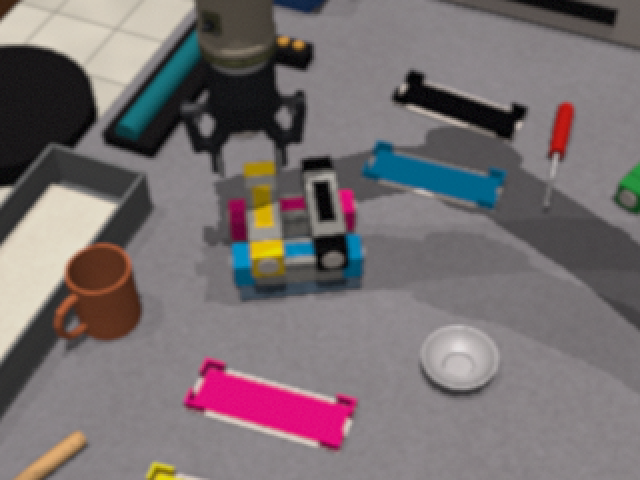

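The fingers straddle the yellow cartridge (around 250,150 in the crop). I'll correct the offset and descend.

```bash
python3 -m creep '[[[-0.009,0.006,0],[0,0,0.016],0.3],[[0,0,0],[0,0,0],0.3],[[0,0,0.012],[0,0,0],0.3],[[0,0,0.015],[0,0,0],0.3],[[0,0,0.012],[0,0,0],0.3],[[0,0,0.006],[0,0,0],0.3],[[0,0,0],[0,0,0],0.3],[[0,0,0],[0,0,0],0.3]]' >/dev/null
python3 -c "
from h import *
pose()
plan([(.627,.002,.067,29.7)],vmax=.02)"
```

```text
t 4.55 p [ 0.6258 -0.0011  0.0753] yaw 29.47 tilt [0.002 0.001] F [ 0.4 -0.  -0.2] w 0.697 q [ 0.21  0.68 -0.45  1.92  0.47  0.65 -0.03]
-> 0.627 0.002 0.067 29.7 n 1
   [[0.003, -0.002, 0.008], [0.0, -0.003, -0.004]]
```

```bash
python3 -m creep '[[[0.002,-0.002,0.008],[0,-0.003,-0.004],0.3],[[0,0,0],[0,0,0],0.3],[[0,0,0],[0,0,0],0.5],[[0,0,0],[0,0,0],0.75],[[0,0,0],[0,0,0],0.75],[[0,0,0],[0,0,0],0.75],[[0,0,0],[0,0,0],0.75],[[0,0,0],[0,0,0],0.75]]' 40 >/dev/null
python3 -c "
from h import *
pose()"
```

```text
t 5.35 p [0.6276 0.0023 0.068 ] yaw 29.74 tilt [ 0.002 -0.   ] F [-0.4 -0.8  0.5] w 0.249 q [ 0.2   0.69 -0.45  1.92  0.48  0.64 -0.03]
```

```bash
python3 -c "
from h import *
cv2.imwrite('pics/a2.png',cv2.resize(camera('side')[120:280,180:340,::-1],None,fx=4,fy=3.7,interpolation=2))"
```

```text
(no output)
```

View pics/a2.png

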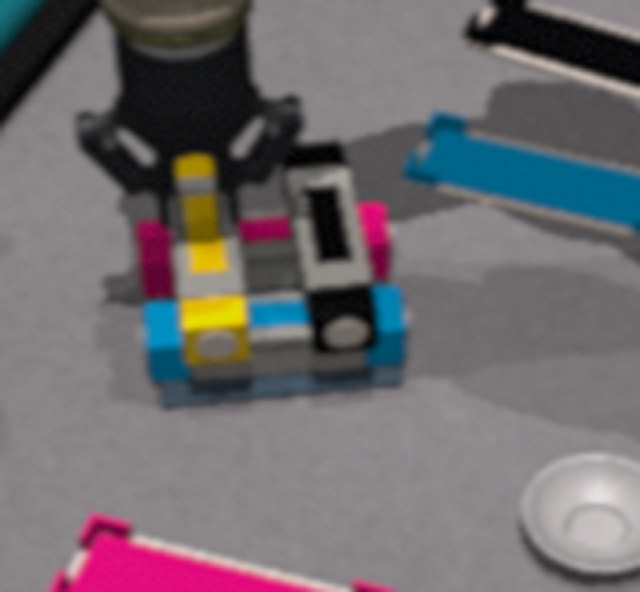

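```bash
python3 -m creep '[[[0,0,0],[0,0,0],1],[[0,0,0],[0,0,0],1],[[0,0,0],[0,0,0],1],[[0,0,0],[0,0,0],1],[[0,0,0],[0,0,0],1],[[0,0,0],[0,0,0],1],[[0,0,0],[0,0,0],1],[[0,0,0],[0,0,0],1]]' 40 >/dev/null
python3 -c "
from h import *
pose()
cv2.imwrite('pics/a3.png',cv2.resize(camera('side')[120:280,180:340,::-1],None,fx=4,fy=3.7,interpolation=2))"
```

```text
t 6.2 p [0.6276 0.0023 0.068 ] yaw 29.74 tilt [ 0.002 -0.   ] F [ 1.1  0.8 -0.4] w -0.001 q [ 0.2   0.69 -0.45  1.92  0.48  0.64 -0.03]
```

View pics/a3.png

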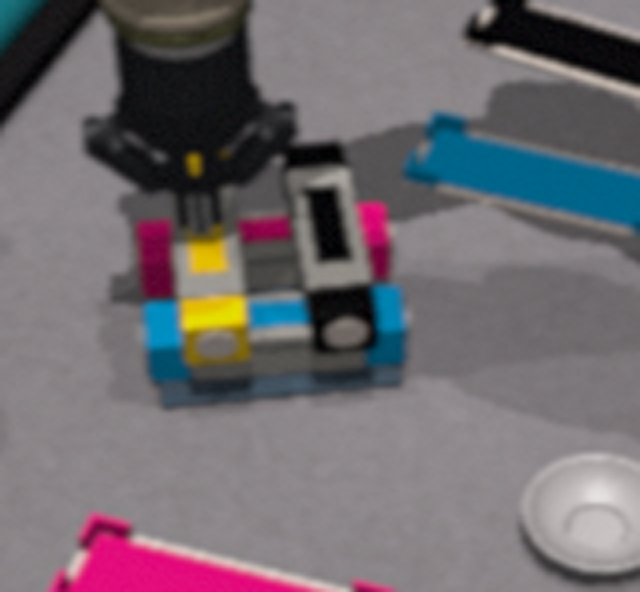

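```bash
python3 -c "
from h import *
for c in('side','top'):
  im=camera(c).copy();im=cv2.resize(im,None,fx=4,fy=4,interpolation=2)
  ax=state()['eef_rot']
  p=state()['tcp_pos']
  for dz,col in((0,(255,0,0)),(-.014,(0,255,0)),(.05,(0,0,255)),(.018,(255,255,0))):
    u=proj(c,p+[0,0,dz])[0]; print(c,dz,u)
    cv2.circle(im,tuple(int(4*v+2) for v in u),4,col,-1)
  u=proj(c,p)[0].astype(int)
  cv2.imwrite(f'pics/a4{c}.png',im[4*u[1]-280:4*u[1]+280,4*u[0]-320:4*u[0]+320,::-1])
"
```

```text
side 0 [230.54768892 187.68452846]
side -0.014 [230.91320368 191.52819385]
side 0.05 [229.19325119 173.44158702]
side 0.018 [230.06907902 182.65158184]
top 0 [267.57911013 166.19638635]
top -0.014 [267.61761192 167.387459  ]
top 0.05 [267.43495596 161.73690343]
top 0.018 [267.52843947 164.62886354]
```

View pics/a4side.png

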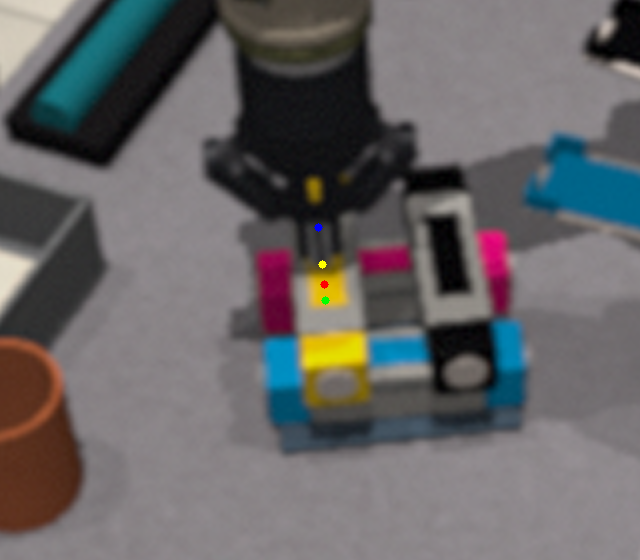

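View pics/a4top.png

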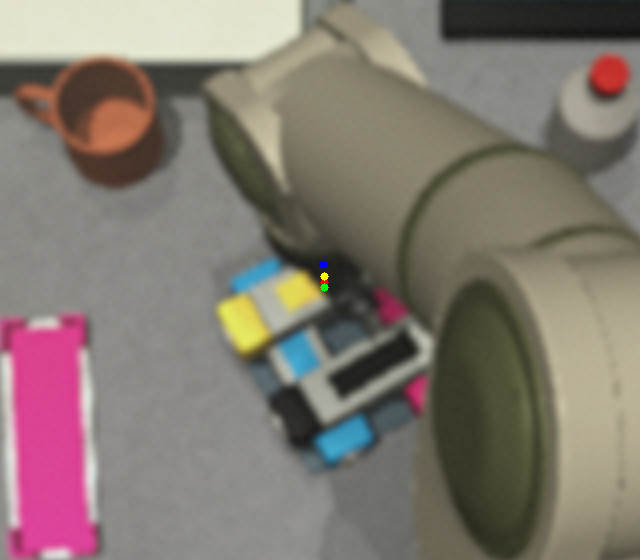

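```bash
python3 -c "
from h import *
a=cv2.imread('pics/side0.png')[150:230,190:300]
b=camera('side')[150:230,190:300,::-1]
cv2.imwrite('pics/a5.png',np.hstack([cv2.resize(x,None,fx=3.6,fy=6,interpolation=0) for x in (a,b)]))
"
```

```text
(no output)
```

View pics/a5.png

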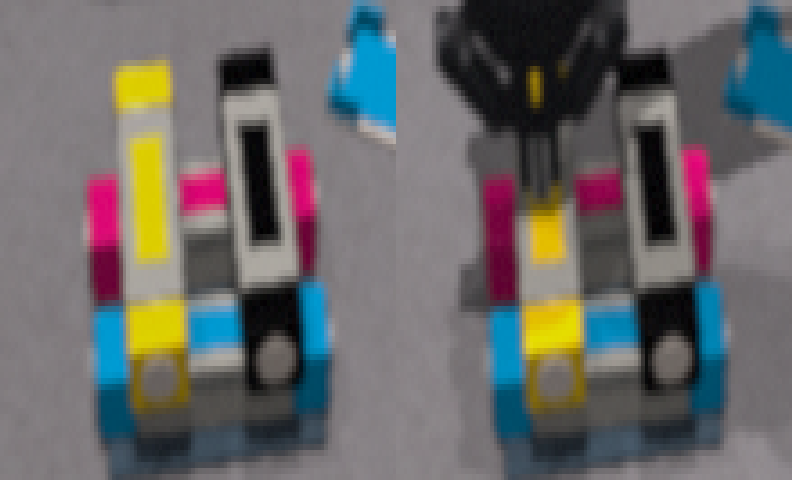

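The fingers shut just above the yellow cartridge's top: the tips show at about (230,182), so they stand roughly 30 mm higher than the nominal overhang suggests. The pile is untouched. I'll open, go lower and look again. The fingers go down in the gap between the lower two, so this is safe.

```bash
python3 -m creep '[[[0,0,-0.01],[0,0,0],0.3],[[0,0,-0.01],[0,0,0],0.3],[[0,0,0],[0,0,0],0.3],[[0,0,0],[0,0,0],0.3],[[0,0,0.01],[0,0,0],0.3],[[0,0,0.015],[0,0,0],0.3],[[0,0,0.01],[0,0,0],0.3],[[0,0,0],[0,0,0],0.3]]' >/dev/null
python3 -c "
from h import *
pose()
b=camera('side')[120:230,180:310,::-1]
c=camera('top')[130:230,220:330,::-1]
cv2.imwrite('pics/a6.png',np.hstack([cv2.resize(x,(390,500),interpolation=2) for x in (b,c)]))
"
```

```text
t 7.2 p [0.6275 0.002  0.0518] yaw 29.72 tilt [ 0.002 -0.   ] F [ 0.4  0.3 -0.1] w 0.698 q [ 0.19  0.71 -0.43  1.93  0.5   0.61 -0.05]
```

View pics/a6.png

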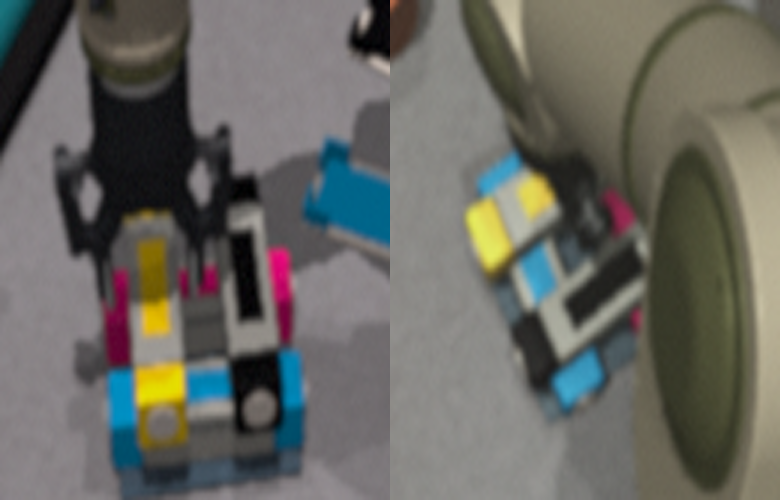

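```bash
python3 -c "
from h import *
p=state()['tcp_pos'];d=state()['eef_rot'][:,0];e=np.array([.496,-.868,0])
for s in(1,-1):
  for z in (.04,.055,.07,.085):
    for o in (0,.02,):
      q=p+d*s*.037+e*o; q[2]=z; print(s,z,o,proj('side',q)[0].round(1))
"
```

```text
1 0.04 0 [216.2 196.7]
1 0.04 0.02 [215.8 190.8]
1 0.055 0 [215.7 192.6]
1 0.055 0.02 [215.2 186.7]
1 0.07 0 [215.2 188.5]
1 0.07 0.02 [214.7 182.5]
1 0.085 0 [214.6 184.3]
1 0.085 0.02 [214.2 178.3]
-1 0.04 0 [245.9 193.9]
-1 0.04 0.02 [245.2 188. ]
-1 0.055 0 [245.7 189.8]
-1 0.055 0.02 [244.9 183.9]
-1 0.07 0 [245.4 185.7]
-1 0.07 0.02 [244.7 179.8]
-1 0.085 0 [245.1 181.5]
-1 0.085 0.02 [244.4 175.6]
```

Fingers straddle the yellow cartridge, with tips at about (216,186) and (242,185). That gives a tip height between 0.055 and 0.075, depending on any offset along the cartridge. I'll lower 8 mm more and close.

```bash
python3 -m creep '[[[0,0,0.008],[0,0,0],0.3],[[0,0,0],[0,0,0],0.3],[[0,0,0],[0,0,0],0.5],[[0,0,0],[0,0,0],0.6],[[0,0,0],[0,0,0],0.7],[[0,0,0],[0,0,0],0.7],[[0,0,0],[0,0,0],0.7],[[0,0,0],[0,0,0],0.7]]' 30 >/dev/null
python3 -c "
from h import *
pose()
b=camera('side')[120:230,180:310,::-1]
c=camera('top')[130:230,220:330,::-1]
cv2.imwrite('pics/a7.png',np.hstack([cv2.resize(x,(390,500),interpolation=2) for x in (b,c)]))
"
```

```text
t 8.1 p [0.6281 0.0022 0.0447] yaw 29.72 tilt [ 0.004 -0.   ] F [-0.6 -0.5 -2. ] w 0.461 q [ 0.18  0.72 -0.42  1.93  0.51  0.59 -0.06]
```

View pics/a7.png

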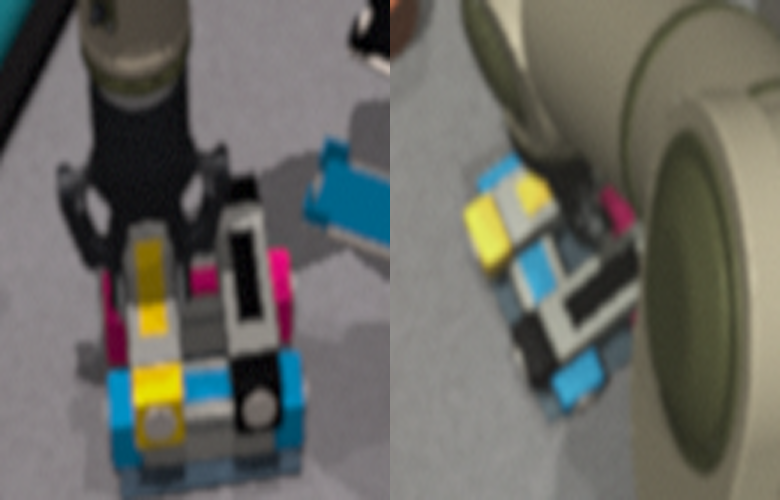

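Width 0.461 is about 39 mm, so yellow is gripped. Lifting.

```bash
python3 -m creep '[[[0,0,0],[0,0,0],1],[[0,0,0],[0,0,0],1],[[0,0,-0.01],[0,0,0],1],[[0,0,-0.02],[0,0,0],1],[[0,0,-0.03],[0,0,0],1],[[0,0,-0.03],[0,0,0],1],[[0,0,-0.025],[0,0,0],1],[[0,0,0],[0,0,0],1]]' 60 >/dev/null
python3 -c "
from h import *
pose()
plan([(.509,.349,.14,97.6)])
b=camera('side')[80:230,160:310,::-1]
c=camera('top')[130:230,220:330,::-1]
cv2.imwrite('pics/a8.png',np.hstack([cv2.resize(x,(390,500),interpolation=2) for x in (b,c)]))
"
```

```text
t 9.0 p [0.6263 0.0025 0.1651] yaw 29.78 tilt [0. 0.] F [ 1.1  1.  -3.5] w 0.45 q [ 0.26  0.58 -0.53  1.85  0.38  0.82  0.05]
-> 0.509 0.349 0.14 97.6 n 9
   [[0.008, -0.04, 0.003], [0.0, -0.0, -0.132]]
   [[0.013, -0.039, 0.003], [0.0, -0.0, -0.131]]
   [[0.018, -0.036, 0.003], [0.0, -0.0, -0.132]]
   [[0.022, -0.034, 0.003], [0.0, -0.0, -0.131]]
   [[0.027, -0.031, 0.003], [0.0, -0.0, -0.132]]
   [[0.031, -0.027, 0.003], [0.0, -0.0, -0.131]]
   [[0.034, -0.022, 0.002], [0.0, -0.0, -0.132]]
   [[0.036, -0.018, 0.003], [0.0, -0.0, -0.131]]
   [[0.038, -0.013, 0.002], [0.0, -0.0, -0.132]]
```

View pics/a8.png

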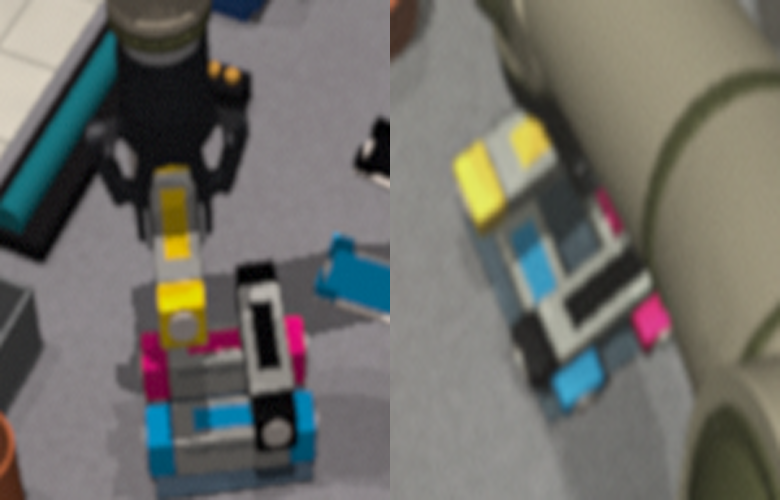

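```bash
python3 -m creep '[[[0.008,-0.04,0.003],[0,0,-0.132],1],[[0.013,-0.039,0.003],[0,0,-0.132],1],[[0.018,-0.036,0.003],[0,0,-0.132],1],[[0.022,-0.034,0.003],[0,0,-0.132],1],[[0.027,-0.031,0.003],[0,0,-0.132],1],[[0.031,-0.027,0.003],[0,0,-0.132],1],[[0.034,-0.022,0.003],[0,0,-0.132],1],[[0.030,-0.015,0.003],[0,0,-0.1],1]]' >/dev/null
python3 -c "
from h import *
pose()
plan([(.509,.349,.1,97.6)],vmax=.025)
"
```

```text
t 9.9 p [0.5117 0.3017 0.1241] yaw 90.0 tilt [-0.019 -0.009] F [ 0.7  0.3 -4.6] w 0.452 q [-0.12  0.66 -0.77  1.93  0.61  0.82  0.34]
-> 0.509 0.349 0.1 97.6 n 3
   [[0.016, -0.001, 0.008], [-0.007, 0.003, -0.044]]
   [[0.016, -0.0, 0.008], [-0.006, 0.002, -0.044]]
   [[0.015, 0.001, 0.008], [-0.007, 0.003, -0.045]]
```

```bash
python3 -m creep '[[[0.016,-0.001,0.006],[-0.007,0.003,-0.04],1],[[0.014,0,0.006],[-0.006,0.002,-0.04],1],[[0.007,0.001,0.006],[-0.007,0.003,-0.03],1],[[0.003,0,0],[0,0,-0.01],1],[[0,0,0],[0,0,0],1],[[0,0,0],[0,0,0],1],[[0,0,0],[0,0,0],1],[[0,0,0],[0,0,0],1]]' >/dev/null
python3 -c "
from h import *
pose()
b=camera('side')[220:390,100:280,::-1]
c=camera('top')[130:280,80:240,::-1]
cv2.imwrite('pics/a9.png',np.hstack([cv2.resize(x,(390,500),interpolation=2) for x in (b,c)]))
"
```

```text
t 10.7 p [0.5077 0.3416 0.0994] yaw 97.3 tilt [-0.006 -0.004] F [ 0.8  0.6 -4.2] w 0.455 q [-0.19  0.71 -0.77  1.92  0.68  0.8   0.36]
```

View pics/a9.png

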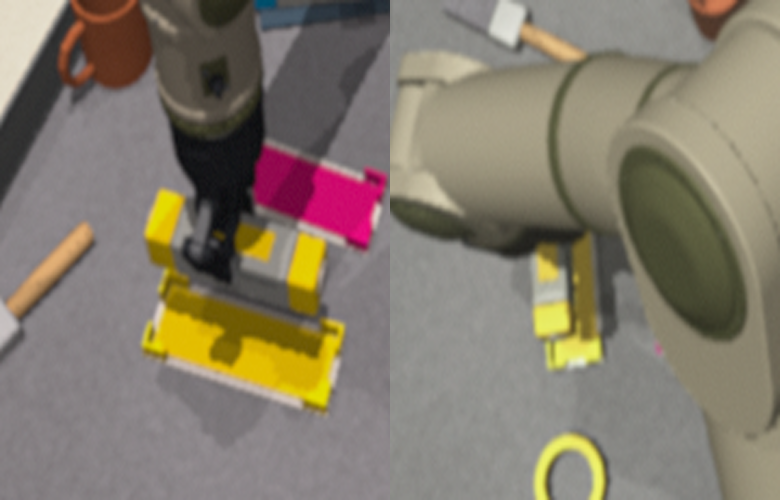

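```bash
python3 -c "
from h import *
im=camera('side')
for c in('side','top'):
  a=rect(c,camera(c),.141,.38,.64,.22,.48,2000)
  for v in range(0,520,40): # 20mm grid
    cv2.line(a,(v,0),(v,520),(90,90,90),1);cv2.line(a,(0,v),(520,v),(90,90,90),1)
  cv2.imwrite(f'pics/b1{c}.png',a[:,:,::-1])
"
```

```text
(no output)
```

View pics/b1side.png

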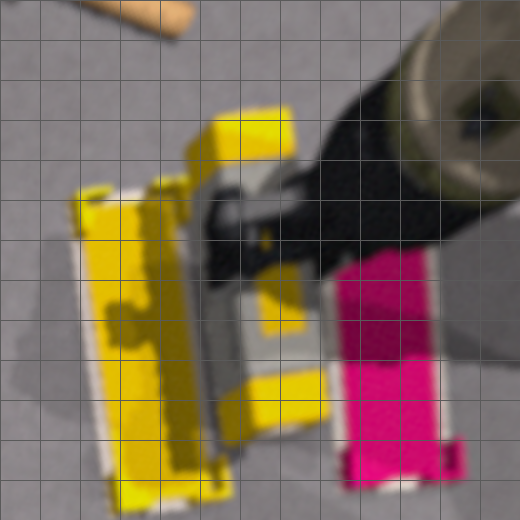

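View pics/b1top.png

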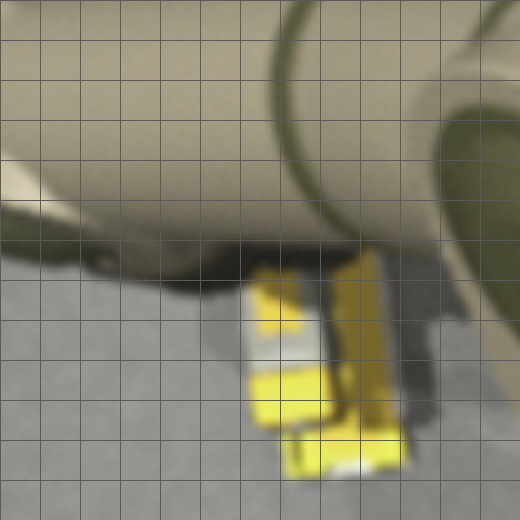

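Both cameras agree: the held cartridge's centre is (0.506, 0.343), within 2 mm of the TCP, its axis is at 7.9°, and its underside is level with TCP z. I'll shift a little and lower.

```bash
python3 -c "
from h import *
plan([(.5104,.3475,.09,97.6),(.5104,.3475,.02,97.6)],vmax=.02)
"
python3 -m creep '[[[0.005,0.004,0.004],[-0.005,0.004,-0.005],1],[[0,0,0.012],[0,0,0],1],[[0,0,0.018],[0,0,0],1],[[0,0,0.018],[0,0,0],1],[[0,0,0.012],[0,0,0],1],[[0,0,0.006],[0,0,0],1],[[0,0,0],[0,0,0],1],[[0,0,0],[0,0,0],1]]' >/dev/null
python3 -c "
from h import *
pose()
plan([(.5104,.3475,.006,97.6)],vmax=.02)
"
```

```text
-> 0.5104 0.3475 0.09 97.6 n 1
   [[0.005, 0.004, 0.009], [-0.006, 0.003, -0.004]]
-> 0.5104 0.3475 0.02 97.6 n 4
   [[-0.0, -0.0, 0.018], [-0.0, -0.0, 0.0]]
   [[-0.0, -0.0, 0.017], [-0.0, -0.0, 0.0]]
   [[-0.0, -0.0, 0.018], [-0.0, -0.0, 0.0]]
   [[-0.0, -0.0, 0.017], [-0.0, -0.0, 0.0]]
t 11.75 p [0.5105 0.3494 0.0236] yaw 97.74 tilt [-0.002  0.002] F [ 0.2  0.4 -3.8] w 0.456 q [-0.26  0.81 -0.68  1.95  0.8   0.68  0.26]
-> 0.5104 0.3475 0.006 97.6 n 1
   [[-0.002, -0.0, 0.018], [-0.001, -0.002, 0.003]]
```

```bash
python3 -m creep '[[[-0.002,0,0.008],[0,-0.002,0.003],1],[[0,0,0.005],[0,0,0],1],[[0,0,0.002],[0,0,0],1],[[0,0,0.001],[0,0,0],1],[[0,0,0.001],[0,0,0],1],[[0,0,0.001],[0,0,0],1],[[0,0,0],[0,0,0],1],[[0,0,0],[0,0,0],1]]' >/dev/null
python3 -c "
from h import *
pose()
b=camera('side')[220:390,100:280,::-1]
c=camera('top')[130:280,80:240,::-1]
cv2.imwrite('pics/b2.png',np.hstack([cv2.resize(x,(390,500),interpolation=2) for x in (b,c)]))
"
```

```text
t 12.55 p [0.5119 0.3481 0.0061] yaw 97.52 tilt [0.002 0.002] F [ 0.5  0.3 -3.3] w 0.452 q [-0.27  0.83 -0.65  1.96  0.83  0.65  0.24]
```

View pics/b2.png

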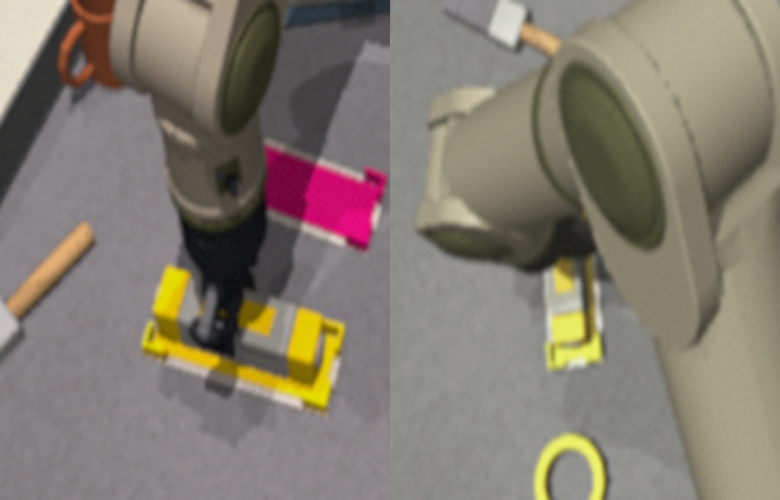

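```bash
python3 -c "
from h import *
o=[]
for c in('side','top'):
  a=rect(c,camera(c),.047,.38,.64,.22,.48,1500)
  for v in range(0,390,30): # 20mm grid
    cv2.line(a,(v,0),(v,390),(90,90,90),1);cv2.line(a,(0,v),(390,v),(90,90,90),1)
  o.append(a[:,:,::-1])
cv2.imwrite(f'pics/b3.png',np.hstack(o))
"
```

```text
(no output)
```

View pics/b3.png

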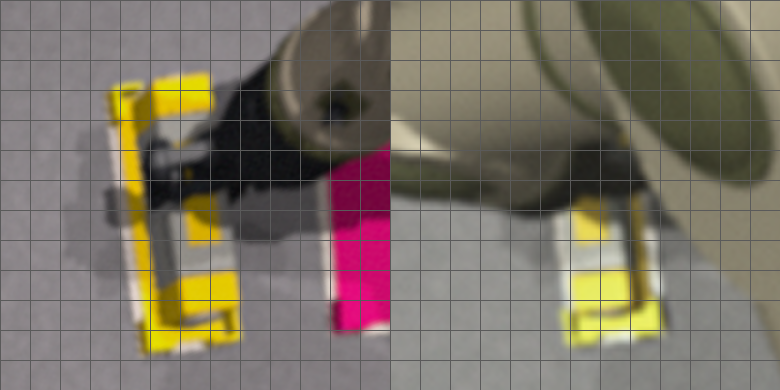

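Centred at about (0.511, 0.349). Easing down to contact.

```bash
python3 -m creep '[[[0,0,0.001],[0,0,0],1],[[0,0,0.001],[0,0,0],1],[[0,0,0.001],[0,0,0],1],[[0,0,0.001],[0,0,0],1],[[0,0,0.001],[0,0,0],1],[[0,0,0],[0,0,0],1],[[0,0,0],[0,0,0],1],[[0,0,0],[0,0,0],1]]' >/dev/null
python3 -c "
from h import *
pose()"
```

```text
t 13.55 p [0.5122 0.3482 0.0041] yaw 97.53 tilt [0.005 0.001] F [ 0.3 -0.  -4.5] w 0.452 q [-0.28  0.83 -0.65  1.96  0.84  0.64  0.23]
```

```bash
python3 -m creep '[[[0,0,0.0015],[-0.001,0.004,0],1],[[0,0,0.0015],[0,0,0],1],[[0,0,0.0015],[0,0,0],1],[[0,0,0.0015],[0,0,0],1],[[0,0,0],[0,0,0],1],[[0,0,0],[0,0,0],1],[[0,0,0],[0,0,0],1],[[0,0,0],[0,0,0],1]]' >/dev/null
python3 -c "
from h import *
pose()"
```

```text
t 14.35 p [0.5125 0.3484 0.0039] yaw 97.54 tilt [0.01  0.004] F [ 0.4 -0.5 -0.3] w 0.45 q [-0.28  0.82 -0.64  1.96  0.84  0.63  0.22]
```

Contact: the force has eased and z has stopped at 0.0039, as predicted. Release and retreat.

```bash
python3 -m creep '[[[0,0,0],[0,0,0],0.5],[[0,0,0],[0,0,0],0.4],[[0,0,0],[0,0,0],0.3],[[0,0,0],[0,0,0],0.3],[[0,0,-0.015],[0,0,0],0.3],[[0,0,-0.035],[0,0,0],0.3],[[0,0,-0.04],[0,0,0],0.3],[[0,0,-0.03],[0,0,0],0.3]]' >/dev/null
python3 -c "
from h import *
pose()
plan([(.562,-.035,.13,29.7)])
o=[]
for c in('side','top'):
  a=rect(c,camera(c),.045,.38,.64,.22,.48,1500)
  o.append(a[:,:,::-1])
cv2.imwrite(f'pics/b4.png',np.hstack(o))
"
```

```text
t 15.15 p [0.5092 0.3477 0.1263] yaw 97.67 tilt [0.004 0.001] F [ 0.9  0.4 -0.5] w 0.702 q [-0.18  0.68 -0.79  1.9   0.65  0.84  0.39]
-> 0.562 -0.035 0.13 29.7 n 9
   [[-0.043, 0.0, -0.0], [0.0, -0.0, 0.132]]
   [[-0.043, 0.006, -0.0], [0.0, -0.0, 0.132]]
   [[-0.041, 0.011, -0.001], [0.0, -0.0, 0.132]]
   [[-0.04, 0.017, -0.0], [0.0, -0.001, 0.132]]
   [[-0.037, 0.022, -0.001], [0.0, -0.001, 0.132]]
   [[-0.034, 0.026, -0.0], [0.001, -0.0, 0.132]]
   [[-0.03, 0.031, -0.001], [0.0, -0.001, 0.131]]
   [[-0.025, 0.034, -0.0], [0.001, -0.0, 0.132]]
   [[-0.021, 0.037, -0.001], [0.0, -0.001, 0.131]]
```

View pics/b4.png

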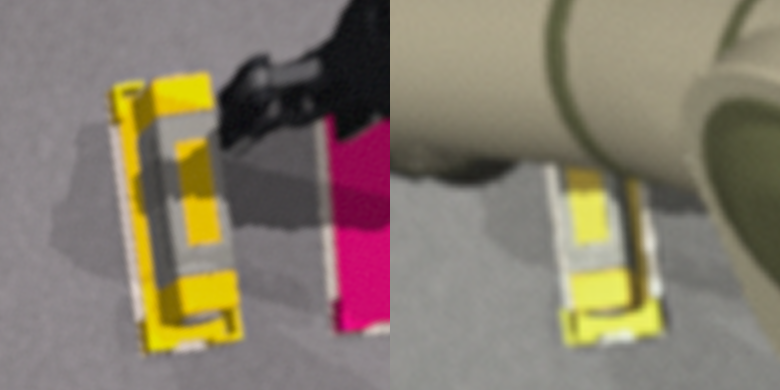

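Yellow sits in its cradle, with both ends between the stops. Now to black.

```bash
python3 -m creep '[[[-0.043,0,-0.002],[0,0,0.132],0.3],[[-0.043,0.006,-0.002],[0,0,0.132],0.3],[[-0.041,0.011,-0.002],[0,0,0.132],0.3],[[-0.04,0.017,-0.002],[0,0,0.132],0.3],[[-0.037,0.022,-0.001],[0,0,0.132],0.3],[[-0.034,0.026,0],[0,0,0.132],0.3],[[-0.03,0.031,-0.001],[0,0,0.131],0.3],[[-0.025,0.034,0],[0,0,0.132],0.3]]' >/dev/null
python3 -c "
from h import *
pose()
plan([(.562,-.035,.12,29.7)])
a=rect('side',camera('side'),.045,.38,.64,.22,.48,1500)
cv2.imwrite('pics/b5.png',a[:,:,::-1])
"
```

```text
t 16.05 p [0.5535 0.0049 0.1418] yaw 35.59 tilt [0.014 0.013] F [0.5 1.1 0.1] w 0.699 q [ 0.29  0.53 -0.56  2.04  0.43  0.67  0.08]
-> 0.562 -0.035 0.12 29.7 n 2
   [[-0.008, 0.019, 0.011], [-0.002, -0.009, 0.051]]
   [[-0.008, 0.019, 0.011], [-0.002, -0.01, 0.052]]
```

```bash
python3 -m creep '[[[-0.007,0.017,0.006],[-0.002,-0.009,0.04],0.3],[[-0.003,0.009,0.006],[-0.002,-0.01,0.03],0.3],[[0,0,0.006],[0,0,0.01],0.3],[[0,0,0],[0,0,0],0.3],[[0,0,0],[0,0,0],0.3],[[0,0,0],[0,0,0],0.3],[[0,0,0],[0,0,0],0.3],[[0,0,0],[0,0,0],0.3]]' >/dev/null
python3 -c "
from h import *
pose()
im=camera('side')
for c in ('side','top'):
    im=camera(c)
    a=rect(c,im,.086,.5,.72,-.13,.11,2000); m=(a.max(2)<70).astype(np.uint8)
    cv2.imwrite(f'pics/c1{c}.png',a[:,:,::-1])
plan([(.562,-.035,.0445,29.7)],vmax=.02)
"
```

```text
t 16.9 p [ 0.5599 -0.0289  0.1219] yaw 30.17 tilt [-0.003 -0.004] F [ 0.  -0.4  0. ] w 0.703 q [ 0.3   0.56 -0.5   2.03  0.44  0.66  0.03]
-> 0.562 -0.035 0.0445 29.7 n 4
   [[-0.0, 0.001, 0.019], [0.001, 0.001, 0.002]]
   [[-0.0, 0.002, 0.019], [0.0, 0.001, 0.002]]
   [[-0.0, 0.001, 0.02], [0.001, 0.001, 0.002]]
   [[-0.001, 0.002, 0.019], [0.0, 0.002, 0.001]]
```

View pics/c1side.png

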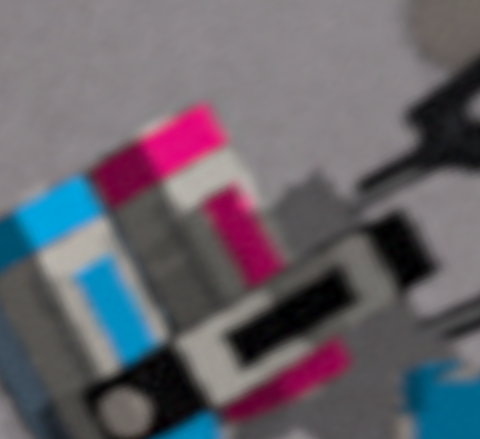

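Black strip centre measures (0.562, -0.036), and the fingers are aligned on either side of it. Descending and gripping.

```bash
python3 -m creep '[[[-0.001,0.006,0.004],[0.001,0.002,0.006],0.3],[[0,0,0.018],[0,0,0],0.3],[[0,0,0.018],[0,0,0],0.3],[[0,0,0.018],[0,0,0],0.3],[[0,0,0.008],[0,0,0],0.3],[[0,0,0],[0,0,0],0.3],[[0,0,0],[0,0,0],0.3],[[0,0,0],[0,0,0],0.3]]' 40 >/dev/null
python3 -c "
from h import *
pose()
plan([(.562,-.0355,.0445,29.7)],vmax=.02)
"
```

```text
t 17.85 p [ 0.564  -0.0389  0.0542] yaw 29.52 tilt [ 0.001 -0.004] F [ 0.9 -0.5 -0.5] w 0.701 q [ 0.25  0.65 -0.42  2.07  0.53  0.52 -0.04]
-> 0.562 -0.0355 0.0445 29.7 n 1
   [[-0.0, -0.004, 0.01], [0.004, 0.001, -0.003]]
```

```bash
python3 -m creep '[[[0,-0.004,0.010],[0.004,0.001,-0.003],0.3],[[0,0,0],[0,0,0],0.3],[[0,0,0],[0,0,0],0.5],[[0,0,0],[0,0,0],0.7],[[0,0,0],[0,0,0],0.9],[[0,0,0],[0,0,0],1],[[0,0,0],[0,0,0],1],[[0,0,0],[0,0,0],1]]' 60 >/dev/null
python3 -c "
from h import *
pose()
"
```

```text
t 18.65 p [ 0.5623 -0.0353  0.0452] yaw 29.71 tilt [0.002 0.   ] F [-0.4  0.7 -1.7] w 0.452 q [ 0.24  0.67 -0.41  2.08  0.54  0.5  -0.06]
```

```bash
python3 -m creep '[[[0,0,-0.01],[0,0,0],1],[[0,0,-0.02],[0,0,0],1],[[0,0,-0.03],[0,0,0],1],[[0,0,-0.025],[0,0,0],1],[[0,0,-0.01],[0,0,0],1],[[0,0,0],[0,0,0],1],[[0,0,0],[0,0,0],1],[[0,0,0],[0,0,0],1]]' 60 >/dev/null
python3 -c "
from h import *
pose()
plan([(.4885,-.347,.13,85.9)],vmax=.04)
b=camera('side')[80:230,160:340,::-1]
cv2.imwrite('pics/c2.png',cv2.resize(b,None,fx=3,fy=3))
"
```

```text
t 19.45 p [ 0.5596 -0.0356  0.143 ] yaw 29.73 tilt [-0.003  0.001] F [-0.4  0.1 -3.6] w 0.455 q [ 0.33  0.54 -0.53  2.01  0.41  0.7   0.06]
-> 0.4885 -0.347 0.13 85.9 n 8
   [[-0.027, 0.029, 0.002], [-0.0, 0.0, -0.123]]
   [[-0.03, 0.026, 0.002], [-0.0, 0.0, -0.122]]
   [[-0.033, 0.022, 0.002], [-0.001, 0.0, -0.123]]
   [[-0.036, 0.018, 0.001], [-0.0, 0.0, -0.122]]
   [[-0.038, 0.013, 0.002], [-0.001, 0.0, -0.123]]
   [[-0.039, 0.008, 0.001], [-0.0, 0.0, -0.122]]
   [[-0.04, 0.004, 0.002], [-0.001, 0.0, -0.123]]
   [[-0.04, -0.001, 0.001], [-0.001, 0.001, -0.122]]
```

View pics/c2.png

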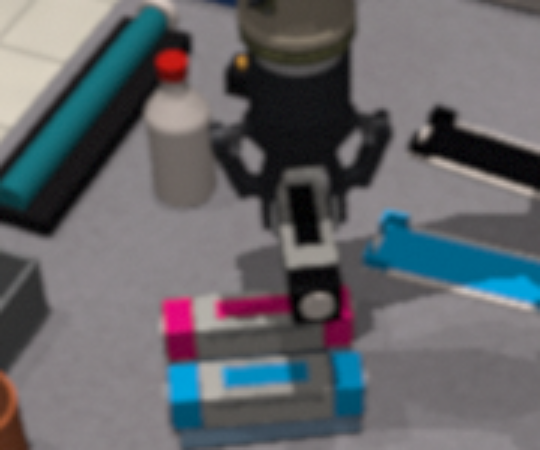

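Black is held level, and the lower two lie undisturbed. On to the black cradle.

```bash
python3 -m creep '[[[-0.027,0.029,0.001],[0,0,-0.123],1],[[-0.03,0.026,0.001],[0,0,-0.122],1],[[-0.033,0.022,0.001],[0,0,-0.123],1],[[-0.036,0.018,0.001],[0,0,-0.122],1],[[-0.038,0.013,0.001],[0,0,-0.123],1],[[-0.039,0.008,0.001],[0,0,-0.122],1],[[-0.04,0.004,0.001],[0,0,-0.123],1],[[-0.03,-0.001,0.001],[0,0,-0.09],1]]' >/dev/null
python3 -c "
from h import *
pose()
plan([(.4885,-.347,.1,85.9)],vmax=.02)
"
```

```text
t 20.3 p [ 0.4942 -0.3398  0.1255] yaw 87.02 tilt [-0.011  0.01 ] F [ 0.5 -0.9 -4.1] w 0.455 q [ 1.03  0.68 -0.81  1.92  0.64  0.84  1.4 ]
-> 0.4885 -0.347 0.1 85.9 n 2
   [[-0.004, -0.003, 0.013], [-0.006, -0.004, 0.01]]
   [[-0.004, -0.002, 0.012], [-0.005, -0.005, 0.01]]
```

```bash
python3 -m creep '[[[0,-0.003,0.01],[-0.006,-0.004,0.01],1],[[0,-0.002,0.01],[-0.005,-0.005,0.01],1],[[0,0,0.006],[0,0,0],1],[[0,0,0],[0,0,0],1],[[0,0,0],[0,0,0],1],[[0,0,0],[0,0,0],1],[[0,0,0],[0,0,0],1],[[0,0,0],[0,0,0],1]]' >/dev/null
python3 -c "
from h import *
pose()
o=[]
for c in('side','top'):
  a=rect(c,camera(c),state()['tcp_pos'][2]+.0408,.36,.62,-.48,-.22,1500)
  for v in range(0,390,30):
    cv2.line(a,(v,0),(v,390),(90,90,90),1);cv2.line(a,(0,v),(390,v),(90,90,90),1)
  o.append(a[:,:,::-1])
cv2.imwrite(f'pics/c3.png',np.hstack(o))
"
```

```text
t 21.1 p [ 0.4876 -0.3398  0.0944] yaw 85.76 tilt [-0.004  0.003] F [-1.3 -0.6 -4.1] w 0.452 q [ 1.01  0.7  -0.76  1.96  0.7   0.77  1.33]
```

View pics/c3.png

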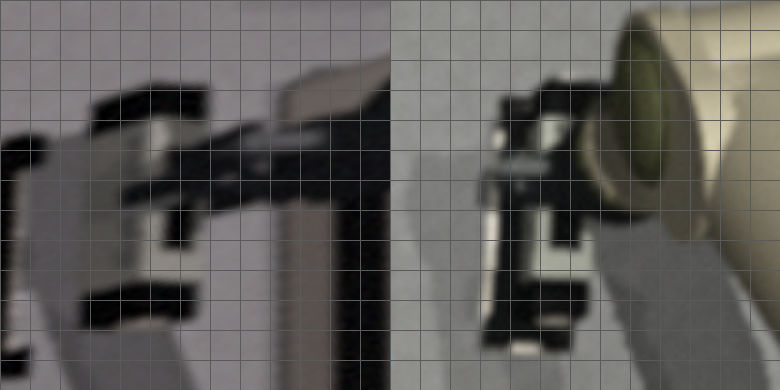

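```bash
python3 -m creep '[[[-0.010,0,0.004],[-0.002,-0.003,-0.002],1],[[0,0,0.012],[0,0,0],1],[[0,0,0.018],[0,0,0],1],[[0,0,0.018],[0,0,0],1],[[0,0,0.012],[0,0,0],1],[[0,0,0.004],[0,0,0],1],[[0,0,0],[0,0,0],1],[[0,0,0],[0,0,0],1]]' >/dev/null
python3 -c "
from h import *
pose()
o=[]
for c in('side','top'):
  a=rect(c,camera(c),state()['tcp_pos'][2]+.0408,.36,.62,-.48,-.22,1500)
  for v in range(0,390,30):
    cv2.line(a,(v,0),(v,390),(90,90,90),1);cv2.line(a,(0,v),(390,v),(90,90,90),1)
  o.append(a[:,:,::-1])
cv2.imwrite(f'pics/c4.png',np.hstack(o))
"
```

```text
t 22.0 p [ 0.4858 -0.3528  0.0209] yaw 85.7 tilt [-0.002 -0.001] F [-0.2 -0.6 -3.9] w 0.452 q [ 0.96  0.79 -0.67  1.99  0.82  0.65  1.25]
```

View pics/c4.png

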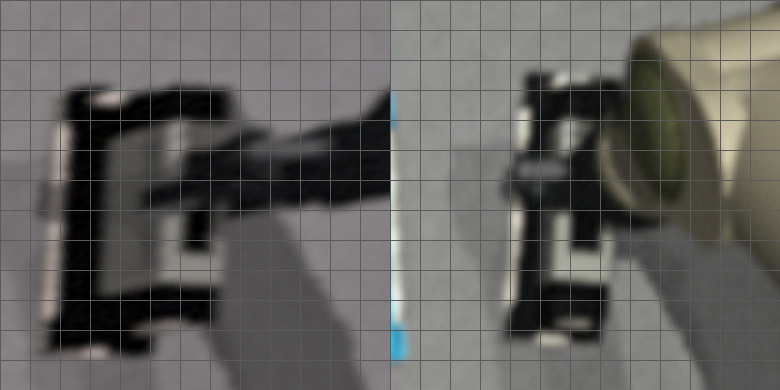

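```bash
python3 -m creep '[[[0.003,0.003,0.006],[-0.001,0,-0.003],1],[[0,0,0.005],[0,0,0],1],[[0,0,0.002],[0,0,0],1],[[0,0,0.001],[0,0,0],1],[[0,0,0.001],[0,0,0],1],[[0,0,0.001],[0,0,0],1],[[0,0,0],[0,0,0],1],[[0,0,0],[0,0,0],1]]' >/dev/null
python3 -c "
from h import *
pose()"
```

```text
t 22.9 p [ 0.4904 -0.3505  0.0054] yaw 85.88 tilt [ 0.001 -0.003] F [-0.5  0.3 -3.8] w 0.449 q [ 0.94  0.81 -0.64  1.99  0.85  0.62  1.22]
```

```bash
python3 -m creep '[[[0,0,0.0015],[0,0,0],1],[[0,0,0.0015],[0,0,0],1],[[0,0,0.0015],[0,0,0],1],[[0,0,0.001],[0,0,0],1],[[0,0,0],[0,0,0],1],[[0,0,0],[0,0,0],1],[[0,0,0],[0,0,0],1],[[0,0,0],[0,0,0],1]]' >/dev/null
python3 -c "
from h import *
pose()
o=[]
for c in('side','top'):
  a=rect(c,camera(c),.045,.36,.62,-.48,-.22,1500)
  o.append(a[:,:,::-1])
cv2.imwrite(f'pics/c5.png',np.hstack(o))
"
```

```text
t 23.7 p [ 0.4907 -0.3508  0.0044] yaw 85.86 tilt [ 0.003 -0.007] F [ 0.4  0.5 -2.6] w 0.456 q [ 0.94  0.81 -0.64  2.    0.86  0.62  1.21]
```

View pics/c5.png

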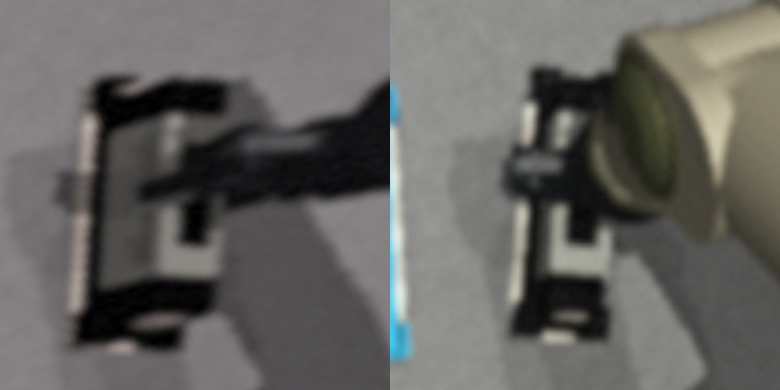

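```bash
python3 -m creep '[[[0,0,0.001],[0,0,0],1],[[0,0,0],[0,0,0],0.5],[[0,0,0],[0,0,0],0.4],[[0,0,0],[0,0,0],0.3],[[0,0,0],[0,0,0],0.3],[[0,0,-0.02],[0,0,0],0.3],[[0,0,-0.04],[0,0,0],0.3],[[0,0,-0.04],[0,0,0],0.3]]' >/dev/null
python3 -c "
from h import *
pose()
plan([(.614,-.050,.12,119.5)])
o=[]
for c in('side','top'):
  a=rect(c,camera(c),.045,.36,.62,-.48,-.22,1500)
  o.append(a[:,:,::-1])
cv2.imwrite(f'pics/c6.png',np.hstack(o))
"
```

```text
t 24.6 p [ 0.4889 -0.3485  0.1024] yaw 85.92 tilt [-0.003 -0.003] F [ 0.9 -0.3  0.1] w 0.699 q [ 1.02  0.7  -0.77  1.95  0.69  0.78  1.35]
-> 0.614 -0.05 0.12 119.5 n 8
   [[0.038, 0.013, -0.002], [-0.0, 0.0, -0.073]]
   [[0.037, 0.016, -0.002], [-0.001, 0.0, -0.073]]
   [[0.036, 0.018, -0.002], [-0.001, 0.0, -0.073]]
   [[0.035, 0.021, -0.003], [-0.0, 0.0, -0.073]]
   [[0.033, 0.023, -0.002], [-0.001, 0.001, -0.074]]
   [[0.031, 0.026, -0.003], [-0.0, 0.0, -0.073]]
   [[0.029, 0.028, -0.002], [-0.001, 0.001, -0.074]]
   [[0.028, 0.031, -0.003], [-0.0, 0.0, -0.073]]
```

View pics/c6.png

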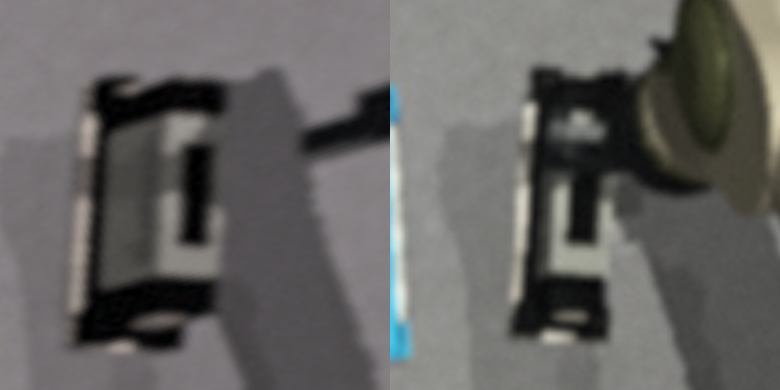

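Black is in its cradle (strip centre about (0.491, -0.351), roughly 3 mm off). Next I'll measure the lower two again.

```bash
python3 -c "
from h import *
for c in ('side','top'):
    im=camera(c)
    a=rect(c,im,.046,.48,.72,-.14,.1,2000)
    if c=='side': cv2.imwrite('pics/d1.png',a[:,:,::-1])
    for col in ('cyan','magenta'):
        m=mask(a,col)
        n,l,st,ce=cv2.connectedComponentsWithStats(m)
        for k in range(1,n):
            if st[k,4]>800:
                rr=cv2.minAreaRect(np.argwhere(l==k)[:,::-1].astype(np.float32)); f=lambda q:(round(.72-q[1]/2000,4),round(.1-q[0]/2000,4))
                print(c,col,st[k,4],'rect',f(rr[0]),np.round(np.array(rr[1])/2,1),round(rr[2],1))
"
```

```text
side cyan 4193 rect (0.6318, 0.0522) [24.6 44.2] 60.3
side cyan 5545 rect (0.5744, 0.0178) [68.7 21.3] 61.7
side cyan 1143 rect (0.5162, -0.136) [71.5  7. ] 90.0
side cyan 4181 rect (0.5145, -0.0112) [24.6 44.3] 63.0
side magenta 4238 rect (0.668, -0.0109) [24.7 46.1] 60.3
side magenta 5464 rect (0.6126, -0.0488) [68.4 21. ] 60.9
side magenta 4249 rect (0.5514, -0.0761) [24.6 46.8] 61.9
top cyan 3589 rect (0.6336, 0.0514) [22.9 42.9] 60.3
top cyan 4724 rect (0.5755, 0.0193) [66.3 18.8] 61.7
top cyan 4133 rect (0.5146, -0.0127) [26.3 42.6] 61.6
top magenta 3573 rect (0.6707, -0.0133) [23.4 41.8] 60.6
top magenta 4596 rect (0.6135, -0.0475) [66.3 18.2] 60.8
top magenta 3963 rect (0.5527, -0.0797) [26.2 42.1] 59.2
```

View pics/d1.png

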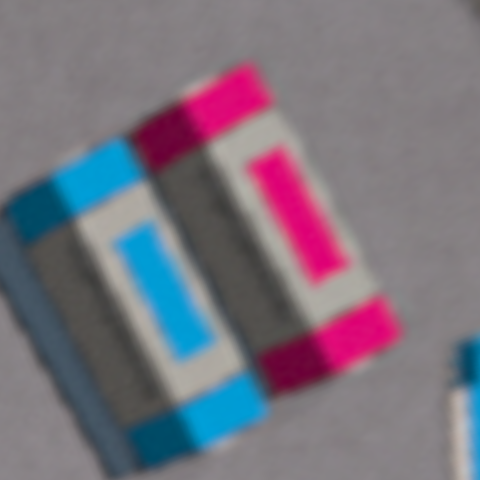

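```bash
python3 -m creep '[[[0.038,0.013,-0.002],[0,0,-0.073],0.3],[[0.037,0.016,-0.002],[0,0,-0.073],0.3],[[0.036,0.018,-0.002],[0,0,-0.073],0.3],[[0.035,0.021,-0.002],[0,0,-0.073],0.3],[[0.033,0.023,-0.002],[0,0,-0.073],0.3],[[0.031,0.026,-0.002],[0,0,-0.073],0.3],[[0.025,0.024,-0.002],[0,0,-0.07],0.3],[[0.014,0.014,-0.001],[0,0,-0.04],0.3]]' >/dev/null
python3 -c "
from h import *
pose()
plan([(.613,-.048,.1,119.2)])
"
```

```text
t 25.6 p [ 0.5997 -0.071   0.1037] yaw 117.9 tilt [-0.016 -0.005] F [ 0.2 -1.1  0.2] w 0.701 q [ 0.58  0.75 -0.89  1.92  0.76  0.87  1.35]
-> 0.613 -0.048 0.1 119.2 n 1
   [[0.014, 0.023, 0.003], [-0.016, -0.004, -0.023]]
```

```bash
python3 -m creep '[[[0.009,0.014,0.003],[-0.016,-0.004,-0.01],0.3],[[0.002,0.006,0.003],[0,0,0],0.3],[[0,0,0.005],[0,0,0],0.3],[[0,0,0],[0,0,0],0.3],[[0,0,0],[0,0,0],0.3],[[0,0,0],[0,0,0],0.3],[[0,0,0],[0,0,0],0.3],[[0,0,0],[0,0,0],0.3]]' >/dev/null
python3 -c "
from h import *
pose()
plan([(.613,-.048,.05,119.2)])
o=[]
for c in('side','top'):
  a=rect(c,camera(c),.046,.48,.74,-.16,.1,1500)
  o.append(a[:,:,::-1])
cv2.imwrite(f'pics/d2.png',np.hstack(o))
"
```

```text
t 26.4 p [ 0.6104 -0.0536  0.0872] yaw 118.27 tilt [-0.005 -0.001] F [ 0.5  0.5 -0.4] w 0.703 q [ 0.54  0.77 -0.87  1.92  0.79  0.84  1.31]
-> 0.613 -0.048 0.05 119.2 n 1
   [[0.004, 0.005, 0.037], [-0.005, -0.001, -0.016]]
```

View pics/d2.png

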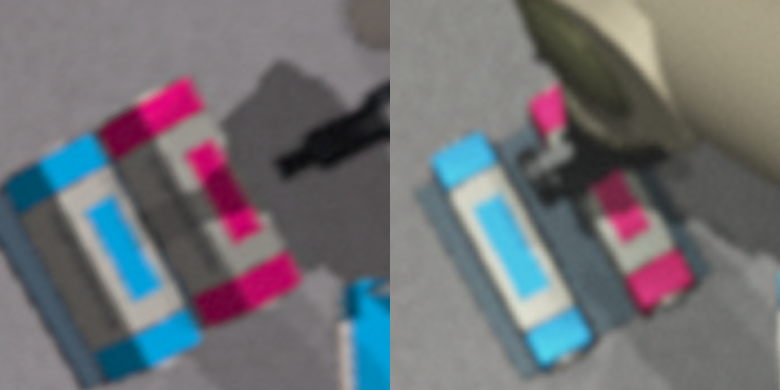

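```bash
python3 -m creep '[[[0.004,0.005,0.005],[-0.005,-0.001,-0.016],0.3],[[0,0,0.014],[0,0,0],0.3],[[0,0,0.018],[0,0,0],0.3],[[0,0,0.018],[0,0,0],0.3],[[0,0,0.01],[0,0,0],0.3],[[0,0,0.003],[0,0,0],0.3],[[0,0,0],[0,0,0],0.3],[[0,0,0],[0,0,0],0.3]]' >/dev/null
python3 -c "
from h import *
pose()
plan([(.613,-.048,.005,119.2)])
"
```

```text
t 27.3 p [ 0.613  -0.0456  0.0135] yaw 119.41 tilt [-0.     0.001] F [-0.6 -0.4  0. ] w 0.698 q [ 0.48  0.86 -0.78  1.96  0.92  0.73  1.21]
-> 0.613 -0.048 0.005 119.2 n 1
   [[-0.002, -0.001, 0.008], [0.001, -0.001, 0.004]]
```

```bash
python3 -m creep '[[[-0.002,-0.001,0.009],[0,0,0.003],0.3],[[0,0,0],[0,0,0],0.3],[[0,0,0],[0,0,0],0.5],[[0,0,0],[0,0,0],0.7],[[0,0,0],[0,0,0],0.9],[[0,0,0],[0,0,0],1],[[0,0,0],[0,0,0],1],[[0,0,0],[0,0,0],1]]' 60 >/dev/null
python3 -c "
from h import *
pose()
"
```

```text
t 28.1 p [ 0.6138 -0.0484  0.0054] yaw 119.18 tilt [0.002 0.001] F [-0.4 -0.7 -1.6] w 0.451 q [ 0.47  0.86 -0.77  1.96  0.93  0.72  1.2 ]
```

```bash
python3 -m creep '[[[0,0,-0.01],[0,0,0],1],[[0,0,-0.02],[0,0,0],1],[[0,0,-0.03],[0,0,0],1],[[0,0,-0.03],[0,0,0],1],[[0,0,-0.015],[0,0,0],1],[[0,0,0],[0,0,0],1],[[0,0,0],[0,0,0],1],[[0,0,0],[0,0,0],1]]' 60 >/dev/null
python3 -c "
from h import *
pose()
plan([(.522,.212,.11,94.2)],vmax=.04)
"
```

```text
t 28.9 p [ 0.611  -0.0492  0.1133] yaw 119.21 tilt [-0.003  0.   ] F [ 0.1 -0.2 -4.9] w 0.451 q [ 0.56  0.74 -0.9   1.9   0.75  0.88  1.35]
-> 0.522 0.212 0.11 94.2 n 7
   [[0.039, 0.007, 0.001], [-0.0, -0.0, 0.062]]
   [[0.039, 0.005, 0.0], [-0.001, -0.0, 0.062]]
   [[0.039, 0.002, 0.001], [-0.0, -0.0, 0.063]]
   [[0.039, -0.0, 0.0], [-0.001, -0.0, 0.062]]
   [[0.04, -0.003, 0.001], [-0.0, -0.0, 0.063]]
   [[0.039, -0.005, 0.0], [-0.001, -0.001, 0.062]]
   [[0.039, -0.007, 0.001], [-0.0, -0.0, 0.063]]
```

```bash
python3 -m creep '[[[0.039,0.007,0],[0,0,0.062],1],[[0.039,0.005,0],[0,0,0.062],1],[[0.039,0.002,0],[0,0,0.063],1],[[0.039,0,0],[0,0,0.062],1],[[0.038,-0.003,0],[0,0,0.063],1],[[0.03,-0.005,0],[0,0,0.055],1],[[0.016,-0.005,0],[0,0,0.035],1],[[0.004,-0.001,0],[0,0,0.01],1]]' >/dev/null
python3 -c "
from h import *
pose()
plan([(.522,.212,.09,94.2)],vmax=.04)
"
```

```text
t 29.7 p [0.5233 0.188  0.1027] yaw 94.36 tilt [-0.018 -0.001] F [ 0.3 -0.5 -3.1] w 0.453 q [ 0.07  0.66 -0.77  2.03  0.67  0.74  0.53]
-> 0.522 0.212 0.09 94.2 n 1
   [[0.024, 0.001, 0.013], [-0.018, -0.0, 0.003]]
```

```bash
python3 -m creep '[[[0.014,0.001,0.004],[-0.014,0,0],1],[[0.007,0,0.004],[-0.004,0,0],1],[[0,0,0.004],[0,0,0],1],[[0,0,0],[0,0,0],1],[[0,0,0],[0,0,0],1],[[0,0,0],[0,0,0],1],[[0,0,0],[0,0,0],1],[[0,0,0],[0,0,0],1]]' >/dev/null
python3 -c "
from h import *
pose()
o=[]
for c in('side','top'):
  a=rect(c,camera(c),state()['tcp_pos'][2]+.0406,.4,.66,.08,.34,1500)
  for v in range(0,390,30):
    cv2.line(a,(v,0),(v,390),(90,90,90),1);cv2.line(a,(0,v),(390,v),(90,90,90),1)
  o.append(a[:,:,::-1])
cv2.imwrite(f'pics/d4.png',np.hstack(o))
"
```

```text
t 30.5 p [0.5229 0.2036 0.0865] yaw 94.22 tilt [-0.005 -0.005] F [ 0.2  0.1 -3.9] w 0.45 q [ 0.02  0.68 -0.74  2.04  0.71  0.7   0.46]
```

View pics/d4.png

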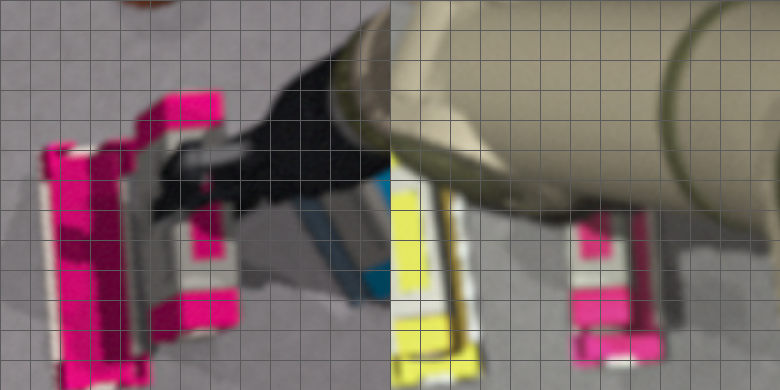

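```bash
python3 -m creep '[[[0.004,0.003,0.004],[-0.005,0.004,0],1],[[0,0,0.012],[0,0,0],1],[[0,0,0.016],[0,0,0],1],[[0,0,0.016],[0,0,0],1],[[0,0,0.012],[0,0,0],1],[[0,0,0.004],[0,0,0],1],[[0,0,0],[0,0,0],1],[[0,0,0],[0,0,0],1]]' >/dev/null
python3 -c "
from h import *
pose()
plan([(.5255,.2095,.006,94.2)])
"
```

```text
t 31.4 p [0.5257 0.2093 0.0172] yaw 94.29 tilt [-0.     0.001] F [ 0.2 -0.3 -3. ] w 0.451 q [-0.06  0.76 -0.63  2.07  0.84  0.58  0.35]
-> 0.5255 0.2095 0.006 94.2 n 1
   [[0.0, -0.0, 0.011], [-0.0, -0.001, 0.002]]
```

```bash
python3 -m creep '[[[0,-0.001,0.006],[0,0,0],1],[[0,0,0.003],[0,0,0],1],[[0,0,0.001],[0,0,0],1],[[0,0,0.001],[0,0,0],1],[[0,0,0.001],[0,0,0],1],[[0,0,0],[0,0,0],1],[[0,0,0],[0,0,0],1],[[0,0,0],[0,0,0],1]]' >/dev/null
python3 -c "
from h import *
pose()
o=[]
for c in('side','top'):
  a=rect(c,camera(c),state()['tcp_pos'][2]+.0406,.4,.66,.08,.34,1500)
  for v in range(0,390,30):
    cv2.line(a,(v,0),(v,390),(90,90,90),1);cv2.line(a,(0,v),(390,v),(90,90,90),1)
  o.append(a[:,:,::-1])
cv2.imwrite(f'pics/d5.png',np.hstack(o))
"
```

```text
t 32.2 p [0.5259 0.2095 0.006 ] yaw 94.25 tilt [0.002 0.002] F [-0.5 -0.5 -3.9] w 0.451 q [-0.07  0.78 -0.61  2.08  0.87  0.55  0.32]
```

View pics/d5.png

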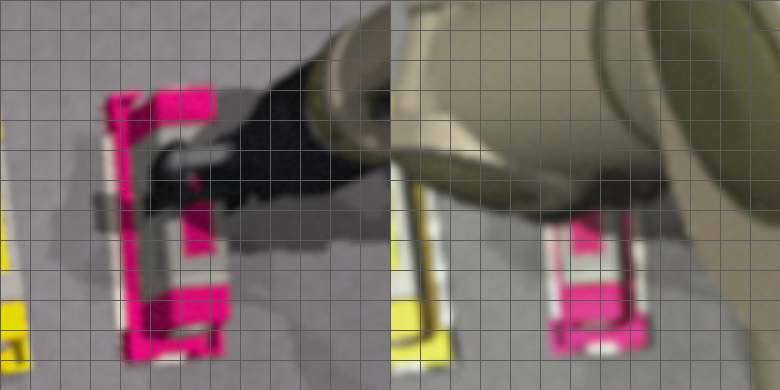

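Centred at about (0.522, 0.211). Final lowering.

```bash
python3 -m creep '[[[0,0,0.0015],[0,0,0],1],[[0,0,0.0015],[0,0,0],1],[[0,0,0.0015],[0,0,0],1],[[0,0,0.0015],[0,0,0],1],[[0,0,0.0015],[0,0,0],1],[[0,0,0],[0,0,0],1],[[0,0,0],[0,0,0],1],[[0,0,0],[0,0,0],1]]' >/dev/null
python3 -c "
from h import *
pose()"
```

```text
t 33.1 p [0.5264 0.2098 0.0049] yaw 94.28 tilt [ 0.01  -0.001] F [ 0.7 -0.6 -3.2] w 0.447 q [-0.08  0.78 -0.6   2.08  0.88  0.54  0.31]
```

```bash
python3 -m creep '[[[0,0,0.001],[0,0,0],1],[[0,0,0],[0,0,0],0.5],[[0,0,0],[0,0,0],0.4],[[0,0,0],[0,0,0],0.3],[[0,0,0],[0,0,0],0.3],[[0,0,-0.02],[0,0,0],0.3],[[0,0,-0.04],[0,0,0],0.3],[[0,0,-0.04],[0,0,0],0.3]]' >/dev/null
python3 -c "
from h import *
pose()
plan([(.575,.0185,.1,118.4)])
o=[]
for c in('side','top'):
  a=rect(c,camera(c),.045,.4,.66,.08,.34,1500)
  o.append(a[:,:,::-1])
cv2.imwrite(f'pics/d6.png',np.hstack(o))
"
```

```text
t 33.9 p [0.5233 0.2096 0.102 ] yaw 94.36 tilt [ 0.002 -0.003] F [ 0.4 -0.1 -0. ] w 0.701 q [ 0.02  0.66 -0.76  2.03  0.69  0.73  0.48]
-> 0.575 0.0185 0.1 118.4 n 5
   [[-0.039, 0.007, 0.001], [0.0, 0.001, -0.084]]
   [[-0.039, 0.004, 0.0], [0.0, 0.001, -0.084]]
   [[-0.04, 0.001, 0.0], [0.0, 0.001, -0.084]]
   [[-0.039, -0.002, 0.001], [0.0, 0.0, -0.084]]
   [[-0.04, -0.006, 0.0], [0.001, 0.001, -0.084]]
```

View pics/d6.png

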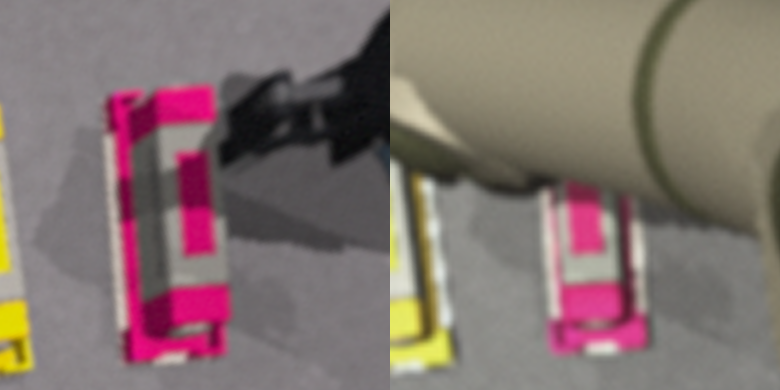

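Magenta is in place. Now cyan.

```bash
python3 -m creep '[[[-0.039,0.007,0],[0,0,-0.084],0.3],[[-0.039,0.004,0],[0,0,-0.084],0.3],[[-0.04,0.001,0],[0,0,-0.084],0.3],[[-0.035,-0.002,0],[0,0,-0.084],0.3],[[-0.018,-0.004,0],[0,0,-0.05],0.3],[[-0.004,0,0],[0,0,-0.01],0.3],[[0,0,0],[0,0,0],0.3],[[0,0,0],[0,0,0],0.3]]' >/dev/null
python3 -c "
from h import *
pose()
plan([(.575,.0185,.05,118.4)])
o=[]
for c in('side','top'):
  a=rect(c,camera(c),.046,.48,.74,-.16,.1,1500)
  o.append(a[:,:,::-1])
cv2.imwrite(f'pics/e2.png',np.hstack(o))
"
```

```text
t 34.8 p [0.5736 0.0381 0.1045] yaw 117.97 tilt [0.011 0.003] F [-0.5  0.5  1.2] w 0.697 q [ 0.41  0.7  -0.88  2.01  0.78  0.79  1.13]
-> 0.575 0.0185 0.05 118.4 n 2
   [[-0.009, -0.004, 0.027], [0.005, 0.001, -0.004]]
   [[-0.009, -0.004, 0.028], [0.006, 0.001, -0.003]]
```

View pics/e2.png

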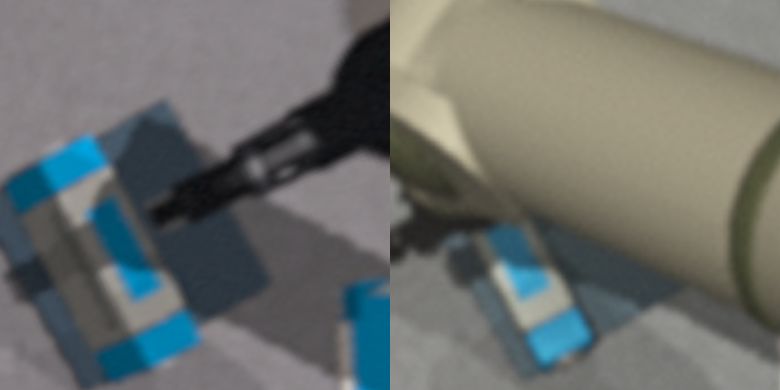

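```bash
python3 -m creep '[[[-0.012,-0.005,0.004],[0.01,0.002,-0.006],0.3],[[-0.004,-0.002,0.01],[0,0,0],0.3],[[0,0,0.012],[0,0,0],0.3],[[0,0,0.008],[0,0,0],0.3],[[0,0,0],[0,0,0],0.3],[[0,0,0],[0,0,0],0.3],[[0,0,0],[0,0,0],0.3],[[0,0,0],[0,0,0],0.3]]' >/dev/null
python3 -c "
from h import *
pose()
plan([(.575,.0185,.05,118.4)])"
```

```text
t 35.7 p [0.5745 0.0235 0.0674] yaw 118.69 tilt [-0.  0.] F [ 0.4  0.7 -0.7] w 0.703 q [ 0.4   0.75 -0.84  2.02  0.84  0.75  1.11]
-> 0.575 0.0185 0.05 118.4 n 1
   [[-0.005, -0.002, 0.017], [0.0, -0.001, 0.005]]
```

```bash
python3 -m creep '[[[-0.005,-0.002,0.005],[0,0,0.005],0.3],[[0,0,0.015],[0,0,0],0.3],[[0,0,0.018],[0,0,0],0.3],[[0,0,0.012],[0,0,0],0.3],[[0,0,0.004],[0,0,0],0.3],[[0,0,0],[0,0,0],0.3],[[0,0,0],[0,0,0],0.3],[[0,0,0],[0,0,0],0.3]]' >/dev/null
python3 -c "
from h import *
pose()
plan([(.575,.0185,.005,118.4)])"
```

```text
t 36.5 p [0.5757 0.0174 0.0096] yaw 118.33 tilt [0.001 0.001] F [-0.1  0.8  0.4] w 0.697 q [ 0.36  0.82 -0.75  2.05  0.95  0.66  1.02]
-> 0.575 0.0185 0.005 118.4 n 1
   [[0.001, -0.0, 0.005], [0.001, -0.0, -0.001]]
```

```bash
python3 -m creep '[[[0.001,0,0.005],[0,0,0],0.3],[[0,0,0],[0,0,0],0.3],[[0,0,0],[0,0,0],0.5],[[0,0,0],[0,0,0],0.7],[[0,0,0],[0,0,0],0.9],[[0,0,0],[0,0,0],1],[[0,0,0],[0,0,0],1],[[0,0,0],[0,0,0],1]]' 60 >/dev/null
python3 -c "
from h import *
pose()"
python3 -m creep '[[[0,0,-0.01],[0,0,0],1],[[0,0,-0.02],[0,0,0],1],[[0,0,-0.03],[0,0,0],1],[[0,0,-0.03],[0,0,0],1],[[0,0,-0.015],[0,0,0],1],[[0,0,0],[0,0,0],1],[[0,0,0],[0,0,0],1],[[0,0,0],[0,0,0],1]]' 60 >/dev/null
python3 -c "
from h import *
pose()
plan([(.475,-.202,.11,93)],vmax=.038)
"
```

```text
t 37.3 p [0.5758 0.0184 0.0056] yaw 118.32 tilt [0.003 0.001] F [-1.   0.9 -0.2] w 0.451 q [ 0.35  0.83 -0.74  2.05  0.96  0.65  1.01]
t 38.1 p [0.5731 0.0173 0.1137] yaw 118.34 tilt [-0.003 -0.   ] F [-0.1  0.2 -3.9] w 0.451 q [ 0.46  0.7  -0.9   1.99  0.75  0.82  1.19]
-> 0.475 -0.202 0.11 93 n 7
   [[-0.021, -0.027, 0.001], [-0.0, -0.0, 0.063]]
   [[-0.023, -0.026, 0.001], [-0.0, -0.0, 0.063]]
   [[-0.024, -0.024, 0.0], [-0.001, -0.0, 0.063]]
   [[-0.026, -0.023, 0.0], [-0.0, -0.0, 0.063]]
   [[-0.027, -0.021, 0.001], [-0.001, -0.0, 0.063]]
   [[-0.028, -0.02, 0.0], [-0.0, -0.0, 0.064]]
   [[-0.029, -0.017, 0.001], [-0.001, -0.0, 0.063]]
```

Cyan is held and lifted. On to its cradle.

```bash
python3 -m creep '[[[-0.021,-0.027,0],[0,0,0.063],1],[[-0.023,-0.026,0],[0,0,0.063],1],[[-0.024,-0.024,0],[0,0,0.063],1],[[-0.026,-0.023,0],[0,0,0.063],1],[[-0.027,-0.021,0],[0,0,0.063],1],[[-0.022,-0.016,0],[0,0,0.055],1],[[-0.012,-0.008,0],[0,0,0.035],1],[[-0.003,-0.002,0],[0,0,0.01],1]]' >/dev/null
python3 -c "
from h import *
pose()
plan([(.475,-.202,.09,93)],vmax=.04)
"
```

```text
t 38.9 p [ 0.4758 -0.1838  0.1044] yaw 93.89 tilt [-0.015  0.007] F [ 0.9  0.5 -3.3] w 0.45 q [ 0.81  0.62 -0.8   2.13  0.7   0.69  1.16]
-> 0.475 -0.202 0.09 93 n 1
   [[-0.018, -0.002, 0.014], [-0.015, -0.008, 0.016]]
```

```bash
python3 -m creep '[[[-0.012,0,0.004],[-0.012,-0.007,0.01],1],[[-0.004,0,0.004],[-0.003,0,0],1],[[0,0,0.004],[0,0,0],1],[[0,0,0],[0,0,0],1],[[0,0,0],[0,0,0],1],[[0,0,0],[0,0,0],1],[[0,0,0],[0,0,0],1],[[0,0,0],[0,0,0],1]]' >/dev/null
python3 -c "
from h import *
pose()
o=[]
for c in('side','top'):
  a=rect(c,camera(c),state()['tcp_pos'][2]+.0405,.35,.61,-.33,-.07,1500)
  for v in range(0,390,30):
    cv2.line(a,(v,0),(v,390),(90,90,90),1);cv2.line(a,(0,v),(390,v),(90,90,90),1)
  o.append(a[:,:,::-1])
cv2.imwrite(f'pics/e4.png',np.hstack(o))
"
```

```text
t 39.7 p [ 0.4801 -0.1953  0.0908] yaw 93.84 tilt [0.004 0.004] F [-0.3  0.4 -3.1] w 0.449 q [ 0.81  0.64 -0.78  2.14  0.75  0.65  1.15]
```

View pics/e4.png

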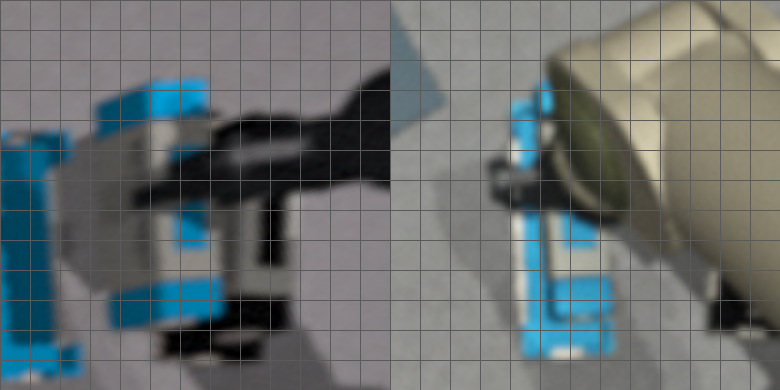

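```bash
python3 -m creep '[[[-0.007,-0.003,0.004],[0.004,0.004,0.012],1],[[0,0,0.012],[0,0,0],1],[[0,0,0.016],[0,0,0],1],[[0,0,0.016],[0,0,0],1],[[0,0,0.014],[0,0,0],1],[[0,0,0.004],[0,0,0],1],[[0,0,0],[0,0,0],1],[[0,0,0],[0,0,0],1]]' >/dev/null
python3 -c "
from h import *
pose()
plan([(.478,-.202,.006,93)])
"
```

```text
t 40.6 p [ 0.4763 -0.2043  0.0188] yaw 92.88 tilt [-0.002  0.008] F [ 0.4  0.2 -2.6] w 0.445 q [ 0.74  0.73 -0.64  2.18  0.91  0.52  1.01]
-> 0.478 -0.202 0.006 93 n 1
   [[0.002, 0.002, 0.013], [-0.002, -0.009, -0.002]]
```

```bash
python3 -m creep '[[[0.002,0.001,0.007],[-0.002,-0.009,-0.002],1],[[0,0,0.004],[0,0,0],1],[[0,0,0.002],[0,0,0],1],[[0,0,0.001],[0,0,0],1],[[0,0,0],[0,0,0],1],[[0,0,0],[0,0,0],1],[[0,0,0],[0,0,0],1],[[0,0,0],[0,0,0],1]]' >/dev/null
python3 -c "
from h import *
pose()
o=[]
for c in('side','top'):
  a=rect(c,camera(c),state()['tcp_pos'][2]+.0405,.35,.61,-.33,-.07,1500)
  for v in range(0,390,30):
    cv2.line(a,(v,0),(v,390),(90,90,90),1);cv2.line(a,(0,v),(390,v),(90,90,90),1)
  o.append(a[:,:,::-1])
cv2.imwrite(f'pics/e5.png',np.hstack(o))
"
```

```text
t 41.4 p [ 0.4785 -0.2036  0.0067] yaw 92.89 tilt [ 0.004 -0.002] F [ 0.3  0.4 -3.1] w 0.454 q [ 0.7   0.75 -0.6   2.19  0.96  0.49  0.96]
```

View pics/e5.png

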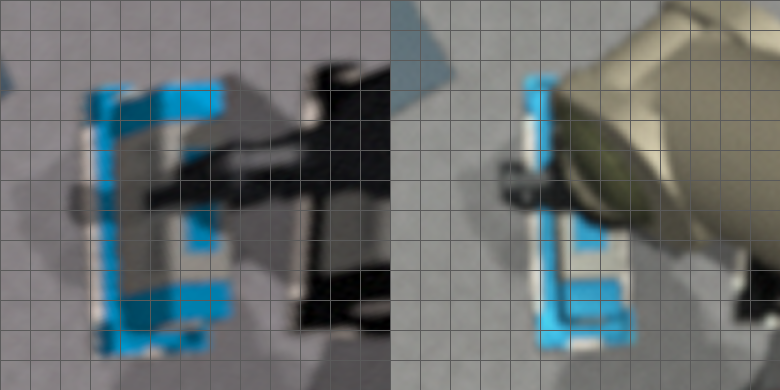

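```bash
python3 -m creep '[[[0,0,0.002],[0,0,0],1],[[0,0,0.0015],[0,0,0],1],[[0,0,0.0015],[0,0,0],1],[[0,0,0.0015],[0,0,0],1],[[0,0,0.0015],[0,0,0],1],[[0,0,0],[0,0,0],1],[[0,0,0],[0,0,0],1],[[0,0,0],[0,0,0],1]]' >/dev/null
python3 -c "
from h import *
pose()"
```

```text
t 42.3 p [ 0.4789 -0.2037  0.0052] yaw 92.93 tilt [ 0.008 -0.01 ] F [-0.1  0.3 -3.3] w 0.452 q [ 0.69  0.74 -0.59  2.19  0.98  0.48  0.94]
```

Near contact (predicted at 0.0046). One more nudge, then release.

```bash
python3 -m creep '[[[0,0,0.0015],[0,0,0],1],[[0,0,0.001],[0,0,0],1],[[0,0,0],[0,0,0],0.5],[[0,0,0],[0,0,0],0.4],[[0,0,0],[0,0,0],0.3],[[0,0,0],[0,0,0],0.3],[[0,0,-0.02],[0,0,0],0.3],[[0,0,-0.04],[0,0,0],0.3]]' >/dev/null
python3 -c "
from h import *
pose()"
python3 -m creep '[[[0,0,-0.045],[0,0,0],0.3],[[0,0,-0.045],[0,0,0],0.3],[[0.03,0,-0.03],[0,0,0],0.3],[[0.045,0,0],[0,0,0],0.3],[[0.045,0,0],[0,0,0],0.3],[[0.045,0,0],[0,0,0],0.3],[[0.03,0,0],[0,0,0],0.3],[[0,0,0],[0,0,0],0.3]]' >/dev/null
python3 -c "
from h import *
pose()
for c in ('top','side'):
    im=camera(c); cv2.imwrite(f'pics/f{c}.png',im[:,:,::-1])
    for col in COL:
        P={'yellow':(.509,.349),'magenta':(.522,.212),'cyan':(.475,-.202),'black':(.4885,-.3475)}[col]
        a=rect(c,im,.045,P[0]-.12,P[0]+.12,P[1]-.12,P[1]+.12,2000)
        m=mask(a,col) if col!='black' else (a.max(2)<60).astype(np.uint8)
        n,l,st,ce=cv2.connectedComponentsWithStats(m)
        for k in range(1,n):
            rr=cv2.minAreaRect(np.argwhere(l==k)[:,::-1].astype(np.float32)); s=sorted(np.array(rr[1])/2)
            if 14<s[0]<26 and 55<s[1]<75: print(c,col,'strip off mm',round(120-rr[0][1]/2,1),round(120-rr[0][0]/2,1),np.round(s,1),round(rr[2],1))
    for q in('mug','cleaner'): print(q,[(round(d['score'],2),unproj(c,d['uv'],0)[0].round(3)) for d in pinpoint(c,q)[:1]])
"
```

```text
t 43.1 p [ 0.4771 -0.2021  0.0618] yaw 92.99 tilt [ 0.003 -0.008] F [ 1.3 -0.6 -0.1] w 0.701 q [ 0.77  0.67 -0.7   2.16  0.82  0.59  1.08]
t 43.9 p [ 0.469  -0.0009  0.1889] yaw 92.59 tilt [ 0.01  -0.006] F [-0.7 -0.8  0.1] w 0.703 q [ 0.55  0.45 -0.92  2.16  0.53  0.77  0.91]
top magenta strip off mm 3.7 -0.8 [18.2 64.6] 85.5
top yellow strip off mm 4.5 0.5 [18.7 66.1] 82.2
top black strip off mm 3.0 -2.0 [16.2 63.7] 3.1
mug [(0.91, array([0.767, 0.158, 0.   ]))]
cleaner [(0.64, array([ 0.768, -0.196,  0.   ]))]
side cyan strip off mm 2.3 -1.3 [21.5 69. ] 87.4
side magenta strip off mm 2.6 -2.1 [20.8 69. ] 85.6
side yellow strip off mm 3.4 -0.8 [21.9 69.8] 82.3
side black strip off mm 1.8 -2.7 [14.5 63.9] 2.5
mug [(0.87, array([0.754, 0.168, 0.   ]))]
cleaner [(0.59, array([ 0.757, -0.197,  0.   ]))]
```

View pics/ftop.png

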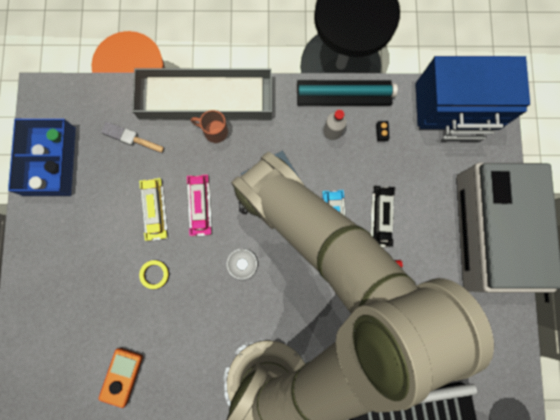

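View pics/fside.png

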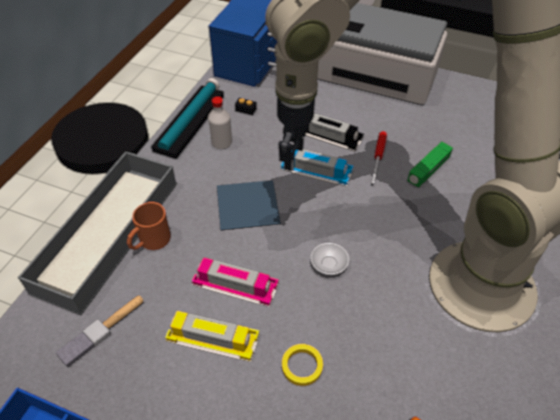

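All four cartridges sit inside their cradles, about 5 mm off at most against a limit of 12 mm. The mug (213,125) and bottle (337,123) have not moved, and the arm is clear.

```bash
python3 -c "
from cell import *
print(sign_off())"
```

```text
the job is handed in; nothing more can be done
None
```

I took the pile apart in the order yellow, black, magenta, cyan, and set each cartridge down in its own colour's cradle. I handed the job in at about 44 s.

- **Placement:** in the last pictures the cartridges lie flat and right side up, with centres about 2–5 mm from the cradle centres I measured, against a limit of 12 mm. Cyan could only be checked from the side camera, because the arm hid it from the top one.
- **Height:** each came down to the expected height within about 1 mm. The contact force was clear only for yellow.
- **Bystanders:** the mug and bottle are standing. In the pictures they look unmoved. The network's positions before and after the job differ by at most 9 mm, about as much as the two cameras differ from each other.
- **What disagreed:** my first close on yellow shut just above it. The fingertips appeared about 30 mm higher than the stated overhang implied, so I gripped lower by camera and used that same height for all four. I did not find the cause.

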